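Fetch the boxed-in jar and put the others back

ROBOT

A 7-joint arm with a two-finger parallel gripper is mounted at the origin on the work surface. World frame = base frame: x ahead of the robot, y to its left, z up, the work surface at z = 0. Lengths are in m, angles in rad, forces in N, time in s.
With the tool pointing down it reaches from about 0.425 to 0.975 m from the base axis. Payload 16.7 kg.
Tool frame: the origin (TCP) lies midway between the tips of the shut fingers; the grasp point (between the pads) lies 19 mm behind it (r.grip_point_offset is the distance from the TCP to the grasp point, in m); x points along the fingers, y is the direction in which the jaws open and shut, and the axes are right-handed (so a half turn about x gives the same grasp; the last joint's range is limited). The gripper opens to 85 mm and grips with 20 to 120 N. Pads are 22 mm wide; open, the fingers measure 114 mm over their backs; the gripper's body (76 mm by 85 mm) begins 54 mm behind the grasp point. The pads swing forward as they close: fully open they stand 13 mm farther back than shut.
Start: joints at [-1.308, 0.426, 0.074, 1.606, -0.034, 1.111, -0.067], TCP at [0.271, 0.618, 0.231] pointing down, gripper open.
Joint ranges: [-2.85, 2.85], [-0.5, 2.14], [-1.23, 1.37], [0.21, 2.46], [-1.02, 4.16], [0.16, 2.05], [-2.73, 2.73]. Speed limits (rad/s): [1.89, 1.89, 2.39, 2.39, 3.01, 3.01, 3.01].

INTERFACE

Orientations are given as [roll, pitch, yaw] about the fixed x, y, z axes, in that order (R = Rz(yaw) Ry(pitch) Rx(roll)).
In Python, from workcell import r, eyes gives the robot as it stands.
- The arm moves only by the tool carry_out, never from a script. Its arguments are lists of equal length, an entry for each row: "gripper": the closure, from -1 (fully open) to 1 (shut); "xyz": the shift along the tool's x, y, z in m, a list of three; "rotation": the turn, a rotation vector about the tool's x, y, z in rad, a list of three. In form: {"gripper": [gripper, ...], "xyz": [[dx, dy, dz], ...], "rotation": [[rx, ry, rz], ...]}. A call has exactly 8 rows; each row is the pose to reach, as a shift and turn from the pose commanded when the call began, along the tool's axes at that moment; what a row does not reach only later rows make up. A row lasts 1/10 s, in which the tool goes at most 50 mm and 8.59 degrees, less where a joint would pass 70% of its speed; a pose out of reach is approached as far as the arm can. A call with a gripper value outside its range is refused whole. The fingers move at their own pace and stop on an object; the grip force is fixed at half the most. Time passes only in rows, so rows that repeat a pose let the fingers close, or fill a call up. It gives the time, the measured TCP pose, the force and the opening at its end, in the units of the state.
- r.observe(): the state, without advancing time (a new reading comes with each control period).
- eyes.read_camera(name): name is "scene" or "top"; returns a dict with "img" (400x640x3 uint8, blue, green, red), "range_z" (400x640 float32, m along the optical axis (not along the pixel's ray), 0 where there is no reading), "vertical_fov" (degrees; the focal length in pixels is half the picture's height over the tangent of half this angle, whatever the lens; pixels are square), "cx", "cy" (the principal point, pixels), "k1" (the pictures are not rectified: a ray, as slopes to the right and down, at radius r is drawn at 1 + k1 r^2 times it, then the intrinsics apply), "R" (3x3) and "t" (3): a world point X has camera coordinates R X + t. Camera axes: x right, y down, z forward; pixel columns grow to the right and rows downward; lengths in m; the calibration is good to about 2 mm. A picture is of the moment at which its call begins.
- r.hand_in(): hands the job in, once; it reports no verdict.
The state is a dict: "t": time; "q": joint angles; "joint_vel": joint speeds; "joint_efforts": joint torques, N m; "tool_pos": TCP position; "tcp_rot": TCP orientation; "ft_force": force on the tool from outside, world axes, zero at the start; "moment": the same for the moment, N m; "finger_gap": opening from 0.0 (shut) to 1.0 (fully open).
Only numpy, scipy, OpenCV 4.12 (cv2) and the standard library are available. Lean on these libraries where they do the work, as an engineer would, in place of code of your own. Each camera call takes 0.05 s, during which the arm holds its last target.

TASK

The ceramic screw-top jar is boxed in on the tiled ledge by the spray bottle, the lint roller and the tall tin: leaving the jar where it is, first stand all three on the low rectangular grey side tray. With them waiting there, move the jar to the middle of the round rubber mat, then put each of the three back on the middle of the very coaster it came from. Keep all four upright throughout, and finish with everything standing released and still.

Things in the scene. Friction and masses are not known exactly. Their poses are not given: they have to be found in the camera images.
- spray_bottle: Small clear plastic spray bottle, loose, upright: round body 48 mm across up to 100 mm, narrowing to a 24 mm neck; white head block, 44 mm along x (from x = -26 to +18 mm), 30 mm wide along y, from 138 to 165 mm height, with nozzle and trigger on its -x side reaching 40 mm from the axis. Grip the head block across its 30 mm. About 180 g. Origin: centre of its underside; z up.
- lint_roller: Lint roller, loose, standing on the end of its roll: paper roll 46 mm across and 98 mm tall below, above it a shoulder and an upright round mint green plastic handle 26 mm across from 110 to 172 mm height (top at 177 mm). About 150 g. Origin: centre of its underside; z up.
- tin: Tall plain metal tin with a lid, loose, upright, rectangular: body 58 mm along x, 40 mm along y; lid 60 x 42 mm from 130 mm up to its top at 156 mm. Grip across the 42 mm (y). About 220 g. Origin: centre of its underside; z up.
- jar: Low white ceramic jar with screw-top lid, loose: body 64 mm across up to 58 mm height, lid 60 mm across from 64 mm to its top at 82 mm. About 350 g. It stands on the tile ledge (10 mm above the work surface) close among three taller things; a 35 mm high kerb lies 75 mm beyond its middle on the far side, others 135 mm to its left and right. Origin: centre of its underside; z up.
- coaster_a: Flat round cork coaster fixed on the ledge, the left one as seen from the robot, 66 mm across, 4 mm thick, its top 14 mm above the work surface; identical to the other two. At the start one of the three tall things stands on its middle. Origin: centre of its underside. It lies 75 mm to the left of where the jar first stands.
- coaster_b: Flat round cork coaster fixed on the ledge, the near one as seen from the robot, 66 mm across, 4 mm thick, its top 14 mm above the work surface; identical to the other two. At the start one of the three tall things stands on its middle. Origin: centre of its underside. It lies 75 mm on the robot's side of where the jar first stands.
- coaster_c: Flat round cork coaster fixed on the ledge, the right one as seen from the robot, 66 mm across, 4 mm thick, its top 14 mm above the work surface; identical to the other two. At the start one of the three tall things stands on its middle. Origin: centre of its underside. It lies 75 mm to the right of where the jar first stands.
- tray: Low-rimmed rectangular dark grey plastic tray, fixed flat on the work surface, the side area: 280 mm along its x, 150 mm along its y, walls 4 mm thick and 16 mm high, floor 4 mm above the work surface. Empty at the start; it is on the left or on the right of the ledge. Origin: centre of its underside.
- mat: Round black rubber mat fixed flat on the work surface, 110 mm across, 5 mm thick, empty at the start, on the other side of the ledge from the tray. Origin: centre of its underside.
Mind the look-alikes: they are no part of the job. Leave any purple or yellow look-alike of the tin alone.

How it is judged:
By the outcome, as a careful person would: the job done as asked, in the order asked, and still so for the second after the job is handed in, with the robot touching nothing.
It also fails if it takes over 144 s, if anything falls off the work surface, if the arm or the gripper's body presses on something with over 40 N, if the wrist force passes 120 N, or if a joint passes its speed limit or range.

## Working session

There is one attempt and no reset: what is moved stays moved. The work goes in short steps, Python scripts to look and compute and a tool call to move; the robot and the scene stay as the last step left them, time stands still between calls to the robot, and variables do not carry over. Pictures are saved under pics/ and viewed, and the job is handed in when it is done.

Besides the shell and the picture viewer there is one more tool, called after "Request:" in YAML: its name, and indented under it one key for each argument. carry_out: Moves the arm, as the interface text tells. Its arguments: {"type":"object","properties":{"gripper":{"type":"array"},"xyz":{"type":"array"},"rotation":{"type":"array"}},"required":["gripper","xyz","rotation"]}

```bash
ls; mkdir -p pics
python3 - <<'E'
from workcell import r, eyes
import cv2, numpy as np
print(r.observe(), r.grip_point_offset)
for n in ("scene","top"):
    d=eyes.read_camera(n)
    np.savez(f"{n}0.npz",**d)
    cv2.imwrite(f"pics/{n}0.png",d["img"])
    print(n,{k:d[k] for k in d if k not in("img","range_z")})
E
```

```text
pics
{'t': 0.0, 'q': array([-1.30748021,  0.42671867,  0.07385874,  1.60659969, -0.03411964,
        1.11080559, -0.06707896]), 'joint_vel': array([-1.29823073e-03, -2.03480763e-03, -8.76170147e-05, -2.23584631e-04,
        1.15931185e-04,  7.38341742e-04, -1.43227420e-03]), 'joint_efforts': array([ 8.43065791e-04, -9.49833298e+01,  3.76062959e+00, -4.63518977e+01,
        1.91420561e-02,  9.86272615e-03,  5.54544101e-06]), 'tool_pos': array([0.27066635, 0.61791413, 0.23062295]), 'tcp_rot': array([-1.50891392,  1.56952467, -1.9217563 ]), 'ft_force': array([-0.35060751, -0.78628892,  0.70076497]), 'moment': array([-0.05260997,  0.05190113, -0.06161591]), 'finger_gap': 1.0038112214617692} 0.0187
scene {'vertical_fov': 50.17024773867116, 'cx': 313.5185561579812, 'cy': 205.2066364513769, 'k1': -0.023340591947338705, 'R': array([[-0.59666532,  0.80234897,  0.01505445],
       [ 0.65049487,  0.49455485, -0.57643033],
       [-0.46994353, -0.33414314, -0.81700761]]), 't': array([ 0.35663949, -0.39066628,  1.20523262])}
top {'vertical_fov': 43.35667804332189, 'cx': 322.34148602378764, 'cy': 202.26603967792974, 'k1': 0.03108517248355576, 'R': array([[-0.15100944, -0.98852238, -0.00443307],
       [-0.96816444,  0.14880217, -0.20128469],
       [ 0.19963407, -0.02610395, -0.97952275]]), 't': array([0.08503104, 0.61443958, 0.94482013])}
```

View pics/scene0.png

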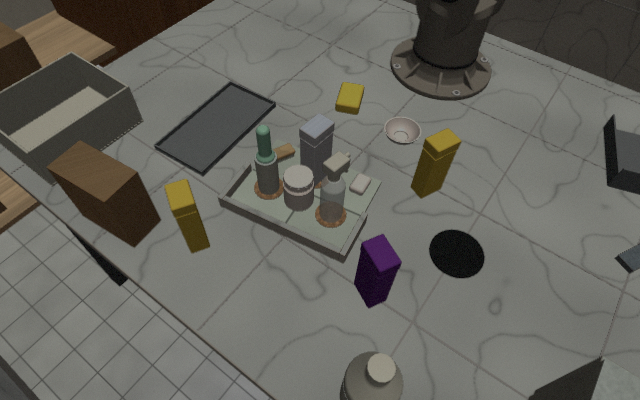

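View pics/top0.png

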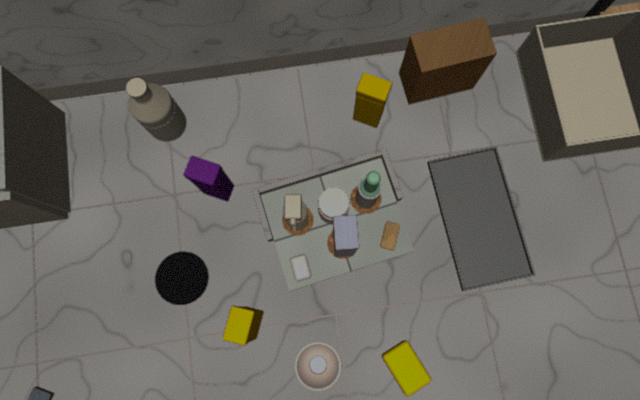

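```bash
cat > h.py <<'E'
import numpy as np, cv2
def K(d):
    f=200/np.tan(np.radians(d["vertical_fov"])/2); return f
def ray(d,u,v):
    f=K(d); x=(u-d["cx"])/f; y=(v-d["cy"])/f
    rd=np.hypot(x,y); r=rd
    for _ in range(20): r=rd/(1+d["k1"]*r*r)
    s=1/(1+d["k1"]*r*r); return np.array([x*s,y*s,1.0])
def onz(d,u,v,z):
    R=d["R"];c=-R.T@d["t"]; w=R.T@ray(d,u,v); return c+w*(z-c[2])/w[2]
def dep(d,u,v):
    z=float(d["range_z"][int(round(v)),int(round(u))]); return d["R"].T@(ray(d,u,v)*z-d["t"])
def proj(d,X):
    c=d["R"]@np.asarray(X,float)+d["t"]; x,y=c[0]/c[2],c[1]/c[2]; s=1+d["k1"]*(x*x+y*y)
    return np.array([K(d)*x*s+d["cx"],K(d)*y*s+d["cy"]])
def cloud(d):
    v,u=np.mgrid[0:400,0:640]; f=K(d); x=(u-d["cx"])/f;y=(v-d["cy"])/f
    rd=np.hypot(x,y); r=rd.copy()
    for _ in range(20): r=rd/(1+d["k1"]*r*r)
    s=1/(1+d["k1"]*r*r); z=d["range_z"]
    P=np.stack([x*s*z,y*s*z,z],-1)-d["t"]
    P=P@d["R"]; P[z==0]=np.nan; return P
E
python3 - <<'E'
from h import *
d=dict(np.load("top0.npz")); s=dict(np.load("scene0.npz"))
print("base/tcp in pics",proj(s,[0,0,0]),proj(s,[.271,.618,.23]),proj(d,[.271,.618,.23]))
for n,D,pts in (("top",d,[(182,278),(480,220),(345,225),(372,180),(293,205),(333,203),(208,165),(375,85),(240,325),(318,365),(150,95),(300,266),(390,236)]),("scene",s,[(457,253),(215,127),(316,125),(263,130),(337,162),(298,175)])):
  for p in pts: print(n,p,dep(D,*p).round(3))
for n,D in (("top",d),("scene",s)):
  x=cv2.resize(D["img"][120:300,180:420] if n=="top" else D["img"][90:270,200:440],None,fx=3.3,fy=3.3,interpolation=cv2.INTER_CUBIC); cv2.imwrite(f"pics/{n}0c.png",x)
E
```

```text
base/tcp in pics [439.37529874  67.34196556] [737.01857324 179.99744393] [-64.62406715 473.31776374]
top (182, 278) [0.519 0.299 0.002]
top (480, 220) [ 0.545 -0.332  0.001]
top (345, 225) [ 0.552 -0.04   0.169]
top (372, 180) [ 0.62  -0.098  0.191]
top (293, 205) [0.6   0.046 0.176]
top (333, 203) [ 0.61  -0.029  0.089]
top (208, 165) [0.702 0.191 0.157]
top (375, 85) [ 0.81  -0.139  0.158]
top (240, 325) [0.409 0.166 0.158]
top (318, 365) [0.308 0.048 0.005]
top (150, 95) [0.854 0.283 0.159]
top (300, 266) [0.504 0.054 0.03 ]
top (390, 236) [ 0.537 -0.136  0.028]
scene (457, 253) [0.522 0.303 0.004]
scene (215, 127) [ 0.562 -0.328  0.008]
scene (316, 125) [ 0.542 -0.039  0.17 ]
scene (263, 130) [ 0.63  -0.096  0.191]
scene (337, 162) [0.602 0.052 0.179]
scene (298, 175) [ 0.612 -0.03   0.092]
```

View pics/top0c.png

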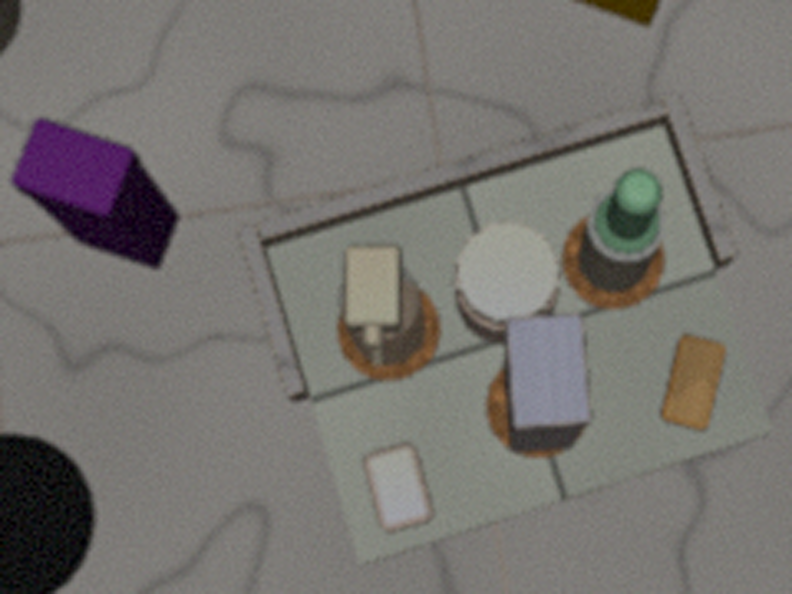

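View pics/scene0c.png

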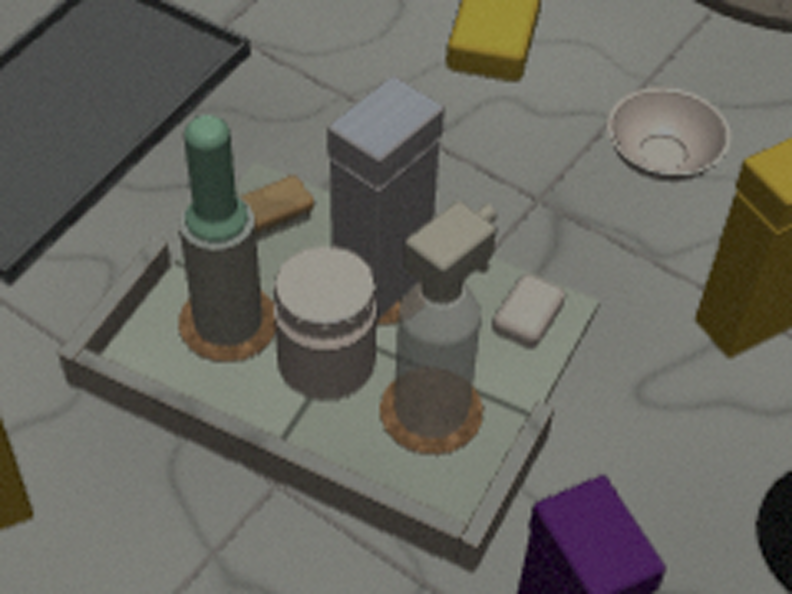

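Run:
```python
from h import *
d=dict(np.load("top0.npz")); s=dict(np.load("scene0.npz"))
def sel(P,img,box,zl,zh):
    m=(P[...,0]>box[0])&(P[...,0]<box[1])&(P[...,1]>box[2])&(P[...,1]<box[3])&(P[...,2]>zl)&(P[...,2]<zh)
    return m
for n,D in(("top",d),("scene",s)):
    P=cloud(D)
    for nm,box,zl,zh in(("tin",(.49,.62,-.1,.02),.163,.18),("lint",(.58,.67,-.15,-.05),.12,.18),("linttop",(.58,.67,-.15,-.05),.186,.2),("spray",(.55,.66,.0,.09),.172,.19),("jar",(.57,.65,-.07,.01),.086,.1)):
        m=sel(P,D["img"],box,zl,zh); Q=P[m]
        v,u=np.where(m)
        rc=cv2.minAreaRect((Q[:,:2]*1000).astype(np.float32))
        print(n,nm,len(Q),"med",np.median(Q,0).round(4),"rect",[np.round(x,1) for x in rc],"pix",u.min(),u.max(),v.min(),v.max())
    g=P[(abs(P[...,2]-0.0)<.01)&(P[...,0]>.3)&(P[...,0]<.9)&(abs(P[...,1])<.4)]; print(np.median(g[:,2]))
```

```text
top tin 812 med [ 0.5397 -0.0391  0.1691] rect [array([567.6, -50.5]), array([ 55.1, 127.1]), np.float64(66.9)] pix 333 373 184 249
top lint 149 med [ 0.6154 -0.0946  0.1381] rect [array([620.4, -98.9]), array([32.9, 21.6]), np.float64(61.2)] pix 361 378 180 194
top linttop 136 med [ 0.6247 -0.101   0.1893] rect [array([ 626. , -101.9]), array([23.1, 22.7]), np.float64(79.4)] pix 367 380 171 183
top spray 436 med [0.5955 0.0475 0.178 ] rect [array([592.4,  47.9]), array([30. , 51.9]), np.float64(81.0)] pix 284 301 195 224
top jar 722 med [ 0.6113 -0.0297  0.0911] rect [array([612. , -29.2]), array([60.7, 57.8]), np.float64(89.6)] pix 318 349 187 217
-0.0001239585639449588
scene tin 555 med [ 0.5463 -0.0349  0.1707] rect [array([542.9, -36.8]), array([42.6, 60.7]), np.float64(85.4)] pix 299 334 113 141
scene lint 338 med [ 0.6363 -0.0908  0.147 ] rect [array([632.5, -96.5]), array([23.8, 33.9]), np.float64(42.7)] pix 256 273 133 160
scene linttop 113 med [ 0.6312 -0.0971  0.1911] rect [array([629.5, -98.6]), array([20.7, 22.4]), np.float64(40.2)] pix 256 268 125 135
scene spray 384 med [0.6023 0.0517 0.1794] rect [array([595.5,  50.2]), array([30.4, 55.5]), np.float64(82.8)] pix 323 350 151 174
scene jar 652 med [ 0.6146 -0.0266  0.0928] rect [array([607.8, -26.7]), array([60.7, 74.7]), np.float64(85.4)] pix 283 314 156 190
0.001332460085146111
```

Run:
```python
from h import *
from scipy.optimize import least_squares
from scipy.spatial.transform import Rotation as Ro
D={"top":dict(np.load("top0.npz")),"scene":dict(np.load("scene0.npz"))}
print(Ro.from_euler("xyz",[-1.50891392,1.56952467,-1.9217563]).as_matrix().round(4))
for n,d in D.items():
    P=cloud(d); hsv=cv2.cvtColor(d["img"],cv2.COLOR_BGR2HSV)
    m=(P[...,2]<.03)&(P[...,2]>.004)&(hsv[...,0]<22)&(hsv[...,1]>70)&(P[...,0]>.4)&(P[...,0]<.75)&(abs(P[...,1])<.2)
    v,u=np.where(m); W=np.array([onz(d,a,b,.014) for a,b in zip(u,v)])
    for nm,c in(("a",(.598,.05)),("b",(.54,-.04)),("c",(.628,-.1))):
        q=W[np.hypot(W[:,0]-c[0],W[:,1]-c[1])<.045]
        # outer circle fit radius 33mm: boundary = farthest points in angular bins
        x0=np.array(c)
        for _ in range(8):
            a=np.arctan2(q[:,1]-x0[1],q[:,0]-x0[0]); rr=np.hypot(q[:,0]-x0[0],q[:,1]-x0[1])
            b=((a+np.pi)/(2*np.pi)*40).astype(int); B=np.array([q[b==i][np.argmax(rr[b==i])][:2] for i in set(b) if rr[b==i].max()>.027])
            r=least_squares(lambda p:np.hypot(B[:,0]-p[0],B[:,1]-p[1])-.0325,x0,loss="soft_l1",f_scale=.0015); x0=r.x
        print(n,nm,len(q),len(B),x0.round(4))
    # mat: dark pixels
    g=d["img"].max(2); mm=(g<40)&(abs(P[...,2])<.02)&(abs(P[...,0]-.52)<.09)&(abs(P[...,1]-.3)<.09)
    cs,_=cv2.findContours(mm.astype(np.uint8),0,1); c=max(cs,key=cv2.contourArea)[:,0]
    W=np.array([onz(d,*p,.005)[:2] for p in c]); print("mat",cv2.minEnclosingCircle((W*1000).astype(np.float32)), W.mean(0))
```

```text
[[-4.000e-04  4.012e-01  9.160e-01]
 [-1.200e-03  9.160e-01 -4.012e-01]
 [-1.000e+00 -1.300e-03  1.000e-04]]
top a 233 28 [0.6028 0.047 ]
top b 126 16 [ 0.5403 -0.0403]
top c 270 29 [ 0.6258 -0.1013]
mat ((520.0389404296875, 299.18634033203125), 53.22638702392578) [0.51959336 0.29912908]
scene a 233 29 [0.6037 0.0476]
scene b 26 4 [ 0.5412 -0.0394]
scene c 213 30 [ 0.6268 -0.1007]
mat ((522.7588500976562, 300.7911071777344), 54.54764175415039) [0.52366183 0.30154386]
```

Run:
```python
from h import *
D={"top":dict(np.load("top0.npz")),"scene":dict(np.load("scene0.npz"))}
def go(n,nm,pts,z,crop=True):
    d=D[n]; o={"top":(180,120),"scene":(200,90)}[n]
    W=np.array([onz(d,(p[0]+.5)/3.3+o[0]-.5,(p[1]+.5)/3.3+o[1]-.5,z)[:2] if crop else onz(d,*p,z)[:2] for p in pts])
    e=np.diff(np.vstack([W,W[:1]]),axis=0)
    print(n,nm,"c",W.mean(0).round(4),"len",np.hypot(*e.T).round(4),"ang",np.degrees(np.arctan2(e[:,1],e[:,0])).round(1)); print(W.round(3).tolist())
go("top","spray",[(348,248),(399,247),(399,325),(344,323)],.179)
go("scene","spray",[(460,204),(496,229),(447,268),(407,240)],.179)
go("top","tin",[(507,319),(581,317),(587,425),(511,428)],.170)
go("scene","tin",[(393,80),(443,112),(378,160),(329,127)],.170)
for n in D:
    d=D[n];P=cloud(d); x=d["img"][140:300,415:545] if n=="top" else d["img"][75:180,145:285]
    cv2.imwrite(f"pics/{n}tray.png",cv2.resize(x,None,fx=4,fy=4,interpolation=cv2.INTER_CUBIC))
    m=(d["img"].max(2)<105)&(P[...,2]<.03)&(P[...,2]>-.01)&(P[...,0]>.38)&(P[...,0]<.72)&(P[...,1]<-.22)&(P[...,1]>-.44)
    m=cv2.morphologyEx(m.astype(np.uint8),cv2.MORPH_OPEN,np.ones((3,3)))
    cs,_=cv2.findContours(m,0,1); c=max(cs,key=cv2.contourArea)[:,0]
    W=np.array([onz(d,*p,.016)[:2] for p in c]); r=cv2.minAreaRect((W*1000).astype(np.float32)); print("tray",n,[np.round(q,1) for q in r],cv2.boxPoints(r).round(0).tolist())
```

```text
top spray c [0.5975 0.0471] len [0.0274 0.0425 0.0293 0.0409] ang [-97.6 171.8  79.2 -10.8]
[[0.62, 0.057], [0.616, 0.03], [0.574, 0.036], [0.58, 0.065]]
scene spray c [0.5998 0.0499] len [0.026  0.039  0.0285 0.0396] ang [ 83.1  -8.  -96.  168.5]
[[0.579, 0.04], [0.582, 0.066], [0.621, 0.061], [0.618, 0.032]]
top tin c [ 0.5387 -0.0379] len [0.0398 0.0582 0.0403 0.0587] ang [-97.2 173.7  83.6  -6.9]
[[0.57, -0.022], [0.565, -0.061], [0.507, -0.055], [0.512, -0.014]]
scene tin c [ 0.5433 -0.0362] len [0.0395 0.0549 0.0386 0.0549] ang [ 84.2  -7.5 -95.8 173.5]
[[0.514, -0.053], [0.518, -0.013], [0.573, -0.02], [0.569, -0.059]]
tray top [array([ 551.6, -329.1]), array([281.4, 159.7]), np.float64(3.3)] [[406.0, -258.0], [416.0, -417.0], [697.0, -401.0], [687.0, -241.0]]
tray scene [array([ 554.8, -325.3]), array([292.7, 167.2]), np.float64(3.0)] [[404.0, -250.0], [413.0, -417.0], [705.0, -401.0], [697.0, -234.0]]
```

Run:
```python
from h import *
d=dict(np.load("top0.npz"))
x=d["img"][185:255,275:365]; cv2.imwrite("pics/top0d.png",cv2.convertScaleAbs(cv2.resize(x,None,fx=8,fy=8,interpolation=cv2.INTER_CUBIC),alpha=1.4))
```

```text
(no output)
```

View pics/top0d.png

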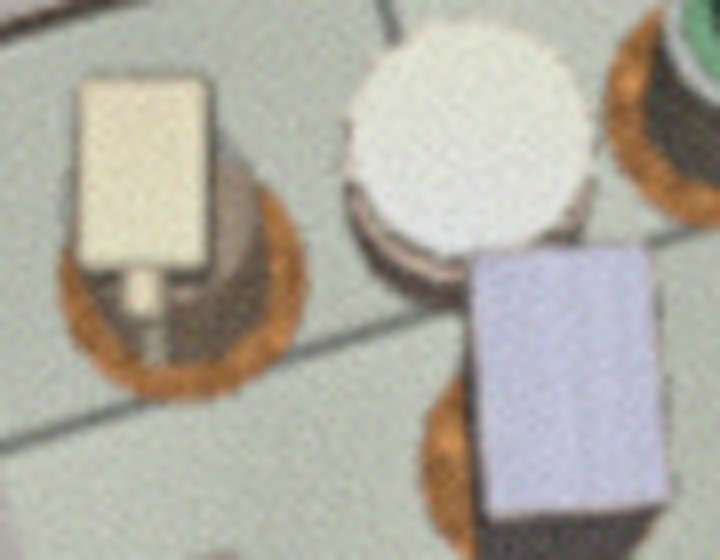

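Run:
```python
from h import *
print("max height (cm) per 10cm cell; rows x .2..1.0, cols y .8..-.8")
G=np.full((9,18),-1.0)
for n in("top","scene"):
    P=cloud(dict(np.load(n+"0.npz"))).reshape(-1,3); P=P[~np.isnan(P[:,0])]
    i=((P[:,0]-.15)/.1).astype(int); j=((.85-P[:,1])/.1).astype(int)
    for a,b,z in zip(i,j,P[:,2]):
        if 0<=a<9 and 0<=b<18: G[a,b]=max(G[a,b],z)
print([round(.8-.1*k,1) for k in range(17)])
for k in range(9): print(round(.2+.1*k,1),(G[k]*100).round(0).astype(int))
```

```text
max height (cm) per 10cm cell; rows x .2..1.0, cols y .8..-.8
[0.8, 0.7, 0.6, 0.5, 0.4, 0.3, 0.2, 0.1, 0.0, -0.1, -0.2, -0.3, -0.4, -0.5, -0.6, -0.7, -0.8]
0.2 [-100 -100    3    6    1    1    1   26   26   21    3    1    1    1
    1    1    0 -100]
0.3 [-100    0    2    1    1    1    1    4    4    4    3    1    1    1
    1    1    0 -100]
0.4 [-100    0    2    1    1    1   16   16    3    1    1    2    2    1
    1    1    0 -100]
0.5 [-100    0    1    1    1    1    1    3   17   17    3    2    2    1
    1    1    0 -100]
0.6 [-100    1    1    1    1    1    1   18   18   19    4    2    2   11
   11    7 -100 -100]
0.7 [-100    2   22   22    1    1   16    4    4   12    4    2    2   11
   11   11 -100 -100]
0.8 [-100    1    1   22    1   19    1    1    1   16   16   16   17   11
    1   11 -100 -100]
0.9 [-100 -100 -100   22    1   19    1    1    1    1   16   17   16   11
   11   11  -74  -74]
1.0 [-100 -100 -100 -100 -100   -1    0    0    0    0    0    0    0    0
    0   -2  -74  -74]
```

```bash
cat > go.py <<'E'
# usage: python3 go.py x y z [phi_deg]  -> tool-frame shift and rotvec to a world target (tool down)
import sys, numpy as np
from scipy.spatial.transform import Rotation as Ro
from workcell import r
s=r.observe(); R=Ro.from_euler("xyz",s["tcp_rot"]); p=np.asarray(s["tool_pos"])
y=R.as_matrix()[:,1]
print("t %.2f pos %s phi %.2f tilt %.2f gap %.3f F %s"%(s["t"],p.round(4),np.degrees(np.arctan2(y[0],y[1])),np.degrees(np.arccos(-R.as_matrix()[2,0])),s["finger_gap"],np.round(s["ft_force"],1)))
if len(sys.argv)>3:
    X=np.array(list(map(float,sys.argv[1:4]))); f=np.radians(float(sys.argv[4]) if len(sys.argv)>4 else 7.5)
    T=np.array([[0,np.sin(f),np.cos(f)],[0,np.cos(f),-np.sin(f)],[-1,0,0]])
    print("shift",(R.inv().apply(X-p)).round(4),"rot",(R.inv()*Ro.from_matrix(T)).as_rotvec().round(4))
E
python3 go.py .627 -.1005 .28
```

```text
t 0.10 pos [0.2707 0.6179 0.2307] phi 23.65 tilt 0.07 gap 1.000 F [ 0.1 -0.1 -0.1]
shift [-0.0487 -0.5152  0.6146] rot [-2.819e-01 -1.000e-04  1.200e-03]
```

Request:
carry_out:
  gripper: [-1,-1,-1,-1,-1,-1,-1,-1]
  xyz:
    - [-0.006,-0.013,0.015]
    - [-0.015,-0.036,0.043]
    - [-0.025,-0.067,0.08]
    - [-0.035,-0.098,0.117]
    - [-0.045,-0.129,0.154]
    - [-0.049,-0.16,0.19]
    - [-0.049,-0.19,0.227]
    - [-0.049,-0.22,0.263]
  rotation:
    - [-0.01,0,0]
    - [-0.03,0,0]
    - [-0.06,0,0]
    - [-0.09,0,0]
    - [-0.12,0,0]
    - [-0.15,0,0]
    - [-0.18,0,0]
    - [-0.21,0,0]

```text
t: 0.9
tool_pos: [0.424, 0.3092, 0.2804]
tcp_rot: [1.331, 1.571, 1.129]
ft_force: [0.9, 0.6, 0.2]
finger_gap: 0.998
```

```bash
python3 go.py .627 -.1005 .28
```

```text
t 0.90 pos [0.424  0.3092 0.2804] phi 11.56 tilt 0.02 gap 0.998 F [0.9 0.6 0.2]
shift [ 0.0004 -0.3608  0.281 ] rot [-0.0708  0.0001 -0.0003]
```

Request:
carry_out:
  gripper: [-1,-1,-1,-1,-1,-1,-1,-1]
  xyz:
    - [0,-0.037,0.029]
    - [0,-0.074,0.058]
    - [0,-0.111,0.087]
    - [0,-0.148,0.116]
    - [0,-0.185,0.145]
    - [0,-0.222,0.173]
    - [0,-0.255,0.199]
    - [0,-0.285,0.222]
  rotation:
    - [-0.01,0,0]
    - [-0.02,0,0]
    - [-0.03,0,0]
    - [-0.04,0,0]
    - [-0.05,0,0]
    - [-0.06,0,0]
    - [-0.07,0,0]
    - [-0.07,0,0]

```text
t: 1.7
tool_pos: [0.5839, -0.0149, 0.2802]
tcp_rot: [-2.081, 1.57, -2.214]
ft_force: [0.3, 0.4, -0.0]
finger_gap: 0.996
```

```bash
python3 go.py .627 -.1005 .23
```

```text
t 1.70 pos [ 0.5839 -0.0149  0.2802] phi 7.63 tilt 0.02 gap 0.996 F [ 0.3  0.4 -0. ]
shift [ 0.0502 -0.0791  0.0541] rot [-0.0023 -0.0002  0.0003]
```

Request:
carry_out:
  gripper: [-1,-1,-1,-1,-1,-1,-1,-1]
  xyz:
    - [0.01,-0.022,0.015]
    - [0.02,-0.043,0.029]
    - [0.03,-0.06,0.041]
    - [0.04,-0.071,0.049]
    - [0.05,-0.077,0.053]
    - [0.05,-0.079,0.054]
    - [0.05,-0.079,0.054]
    - [0.05,-0.079,0.054]
  rotation:
    - [0,0,0]
    - [0,0,0]
    - [0,0,0]
    - [0,0,0]
    - [0,0,0]
    - [0,0,0]
    - [0,0,0]
    - [0,0,0]

```text
t: 2.5
tool_pos: [0.6266, -0.0972, 0.2308]
tcp_rot: [0.786, 1.57, 0.654]
ft_force: [-0.4, -0.1, 0.6]
finger_gap: 0.998
```

```bash
python3 go.py .627 -.1005 .143
python3 - <<'E'
from workcell import eyes
from h import *
for n in("top","scene"):
    d=eyes.read_camera(n); np.savez(n+"1.npz",**d); c=(360,160) if n=="top" else (270,120)
    x=d["img"][c[1]-75:c[1]+75,c[0]-100:c[0]+100]; cv2.imwrite(f"pics/{n}1.png",cv2.resize(x,None,fx=3,fy=3,interpolation=cv2.INTER_CUBIC))
E
```

```text
t 2.50 pos [ 0.6266 -0.0972  0.2308] phi 7.56 tilt 0.04 gap 0.998 F [-0.4 -0.1  0.6]
shift [ 0.0878 -0.0032  0.0008] rot [-0.0011  0.0005 -0.0005]
```

View pics/scene1.png

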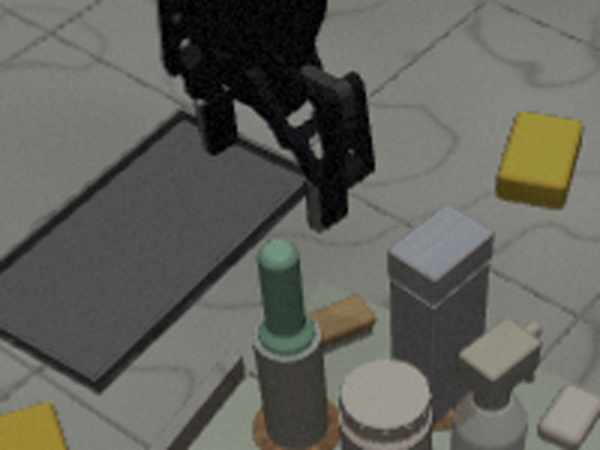

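View pics/top1.png

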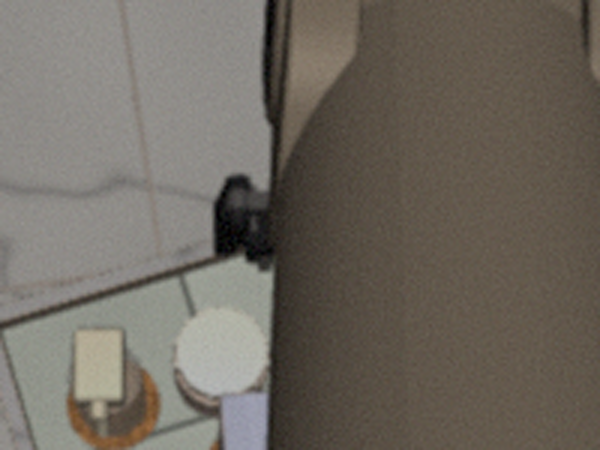

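Request:
carry_out:
  gripper: [-1,-1,-1,-1,-1,-1,-1,-1]
  xyz:
    - [0,-0.003,0.001]
    - [0.01,-0.003,0.001]
    - [0.03,-0.003,0.001]
    - [0.055,-0.003,0.001]
    - [0.075,-0.003,0.001]
    - [0.085,-0.003,0.001]
    - [0.085,-0.003,0.001]
    - [0.085,-0.003,0.001]
  rotation:
    - [0,0,0]
    - [0,0,0]
    - [0,0,0]
    - [0,0,0]
    - [0,0,0]
    - [0,0,0]
    - [0,0,0]
    - [0,0,0]

```text
t: 3.4
tool_pos: [0.6274, -0.1014, 0.1458]
tcp_rot: [-0.24, 1.57, -0.373]
ft_force: [-0.2, 0.8, 0.2]
finger_gap: 1.0
```

```bash
python3 go.py .627 -.1005 .145
```

```text
t 3.40 pos [ 0.6274 -0.1014  0.1458] phi 7.62 tilt 0.02 gap 1.000 F [-0.2  0.8  0.2]
shift [ 0.0008  0.0008 -0.0005] rot [-0.0021  0.0004  0.0001]
```

Request:
carry_out:
  gripper: [-0.6,-0.2,0.1,0.25,0.4,0.6,1,1]
  xyz:
    - [0,0,0]
    - [0,0,0]
    - [0,0,0]
    - [0,0,0]
    - [0,0,0]
    - [0,0,0]
    - [0,0,0]
    - [0,0,0]
  rotation:
    - [0,0,0]
    - [0,0,0]
    - [0,0,0]
    - [0,0,0]
    - [0,0,0]
    - [0,0,0]
    - [0,0,0]
    - [0,0,0]

```text
t: 4.2
tool_pos: [0.6275, -0.1009, 0.1457]
tcp_rot: [0.606, 1.57, 0.474]
ft_force: [0.3, 1.7, 6.1]
finger_gap: 0.285
```

```bash
python3 go.py .627 -.1005 .145
python3 - <<'E'
from workcell import eyes
from h import *
for n in("scene",):
    d=eyes.read_camera(n); np.savez(n+"2.npz",**d); c=(270,150)
    x=d["img"][c[1]-75:c[1]+75,c[0]-100:c[0]+100]; cv2.imwrite(f"pics/{n}2.png",cv2.resize(x,None,fx=3,fy=3,interpolation=cv2.INTER_CUBIC))
E
```

```text
t 4.20 pos [ 0.6275 -0.1009  0.1457] phi 7.60 tilt 0.04 gap 0.285 F [0.3 1.7 6.1]
shift [ 0.0007  0.0004 -0.0005] rot [-0.0018  0.0006 -0.0004]
```

View pics/scene2.png

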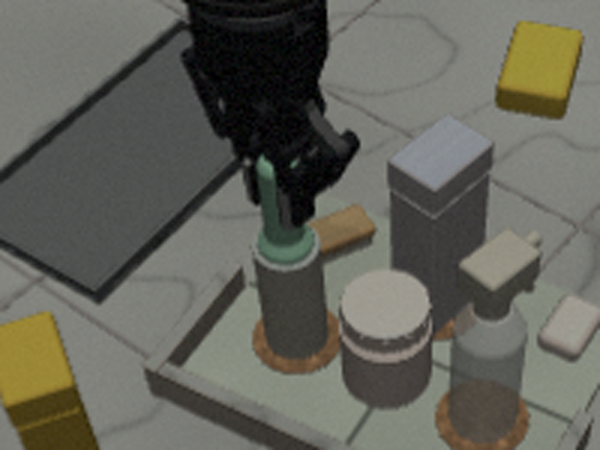

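Request:
carry_out:
  gripper: [1,1,1,1,1,1,1,1]
  xyz:
    - [-0.003,0,0]
    - [-0.01,0,0]
    - [-0.025,0,0]
    - [-0.045,0,0]
    - [-0.065,0,0]
    - [-0.08,0,0]
    - [-0.088,0,0]
    - [-0.09,0,0]
  rotation:
    - [0,0,0]
    - [0,0,0]
    - [0,0,0]
    - [0,0,0]
    - [0,0,0]
    - [0,0,0]
    - [0,0,0]
    - [0,0,0]

```text
t: 5.05
tool_pos: [0.6274, -0.1013, 0.2364]
tcp_rot: [0.173, 1.57, 0.04]
ft_force: [0.2, 0.5, -1.9]
finger_gap: 0.286
```

```bash
python3 go.py .641 -.322 .237
```

```text
t 5.05 pos [ 0.6274 -0.1013  0.2364] phi 7.61 tilt 0.07 gap 0.286 F [ 0.2  0.5 -1.9]
shift [-0.0006 -0.217   0.0427] rot [-0.002   0.0013 -0.0002]
```

Request:
carry_out:
  gripper: [1,1,1,1,1,1,1,1]
  xyz:
    - [0,-0.008,0.002]
    - [0,-0.03,0.006]
    - [0,-0.07,0.014]
    - [0,-0.115,0.023]
    - [0,-0.16,0.031]
    - [0,-0.195,0.038]
    - [0,-0.213,0.042]
    - [0,-0.217,0.043]
  rotation:
    - [0,0,0]
    - [0,0,0]
    - [0,0,0]
    - [0,0,0]
    - [0,0,0]
    - [0,0,0]
    - [0,0,0]
    - [0,0,0]

```text
t: 5.85
tool_pos: [0.6398, -0.325, 0.2341]
tcp_rot: [-2.66, 1.569, -2.797]
ft_force: [0.3, 0.1, -1.2]
finger_gap: 0.286
```

Request:
carry_out:
  gripper: [1,1,1,1,1,1,1,1]
  xyz:
    - [0,0,0]
    - [0.01,0,0]
    - [0.03,0,0]
    - [0.055,0,0]
    - [0.075,0,0]
    - [0.087,0,0]
    - [0.093,0,0]
    - [0.095,0,0]
  rotation:
    - [0,0,0]
    - [0,0,0]
    - [0,0,0]
    - [0,0,0]
    - [0,0,0]
    - [0,0,0]
    - [0,0,0]
    - [0,0,0]

```text
t: 6.65
tool_pos: [0.6411, -0.3213, 0.14]
tcp_rot: [2.74, 1.57, 2.608]
ft_force: [0.3, -1.2, -1.3]
finger_gap: 0.286
```

```bash
python3 go.py .641 -.322 .1357
python3 - <<'E'
from workcell import eyes
from h import *
for n in("scene",):
    d=eyes.read_camera(n); np.savez(n+"3.npz",**d); c=(230,110)
    x=d["img"][c[1]-75:c[1]+75,c[0]-100:c[0]+100]; cv2.imwrite(f"pics/{n}3.png",cv2.resize(x,None,fx=3,fy=3,interpolation=cv2.INTER_CUBIC))
E
```

```text
t 6.65 pos [ 0.6411 -0.3213  0.14  ] phi 7.56 tilt 0.02 gap 0.286 F [ 0.3 -1.2 -1.3]
shift [ 0.0043 -0.0007 -0.0001] rot [-0.0011 -0.0004 -0.0001]
```

View pics/scene3.png

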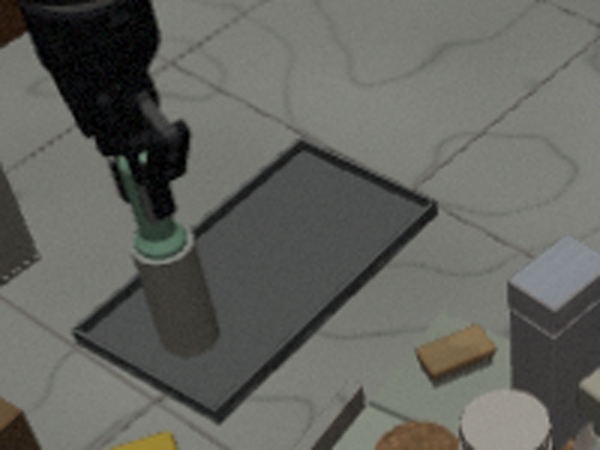

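Request:
carry_out:
  gripper: [1,1,1,1,1,1,1,1]
  xyz:
    - [0.001,0,0]
    - [0.002,0,0]
    - [0.003,0,0]
    - [0.0035,0,0]
    - [0.004,0,0]
    - [0.004,0,0]
    - [0.004,0,0]
    - [0.004,0,0]
  rotation:
    - [0,0,0]
    - [0,0,0]
    - [0,0,0]
    - [0,0,0]
    - [0,0,0]
    - [0,0,0]
    - [0,0,0]
    - [0,0,0]

```text
t: 7.5
tool_pos: [0.641, -0.322, 0.1363]
tcp_rot: [-1.748, 1.571, -1.881]
ft_force: [-0.6, -0.6, -1.1]
finger_gap: 0.292
```

Request:
carry_out:
  gripper: [1,1,1,1,0.3,0.2,0,-0.3]
  xyz:
    - [0.0005,0,0]
    - [0.001,0,0]
    - [0.001,0,0]
    - [0.001,0,0]
    - [0.001,0,0]
    - [0.001,0,0]
    - [0.001,0,0]
    - [0.001,0,0]
  rotation:
    - [0,0,0]
    - [0,0,0]
    - [0,0,0]
    - [0,0,0]
    - [0,0,0]
    - [0,0,0]
    - [0,0,0]
    - [0,0,0]

```text
t: 8.3
tool_pos: [0.6409, -0.322, 0.1352]
tcp_rot: [-2.929, 1.571, -3.062]
ft_force: [1.1, -0.5, -0.6]
finger_gap: 0.641
```

Request:
carry_out:
  gripper: [-0.6,-1,-1,-1,-1,-1,-1,-1]
  xyz:
    - [0,0,0]
    - [0,0,0]
    - [-0.005,0,0]
    - [-0.02,0,0]
    - [-0.045,0,0]
    - [-0.075,0,0]
    - [-0.095,0,0]
    - [-0.1,0,0]
  rotation:
    - [0,0,0]
    - [0,0,0]
    - [0,0,0]
    - [0,0,0]
    - [0,0,0]
    - [0,0,0]
    - [0,0,0]
    - [0,0,0]

```text
t: 9.1
tool_pos: [0.6419, -0.3228, 0.2394]
tcp_rot: [-0.237, 1.566, -0.37]
ft_force: [-0.3, -1.4, -0.6]
finger_gap: 0.999
```

```bash
python3 go.py .541 -.038 .236;python3 - <<'E'
from workcell import eyes
from h import *
for n in("scene",):
    d=eyes.read_camera(n); c=(230,110)
    x=d["img"][c[1]-75:c[1]+75,c[0]-100:c[0]+100]; cv2.imwrite(f"pics/{n}4.png",cv2.resize(x,None,fx=3,fy=3,interpolation=cv2.INTER_CUBIC))
E
```

```text
t 9.10 pos [ 0.6419 -0.3228  0.2394] phi 7.63 tilt 0.26 gap 0.999 F [-0.3 -1.4 -0.6]
shift [ 0.0025  0.2689 -0.1378] rot [-0.0022  0.0045  0.0011]
```

View pics/scene4.png

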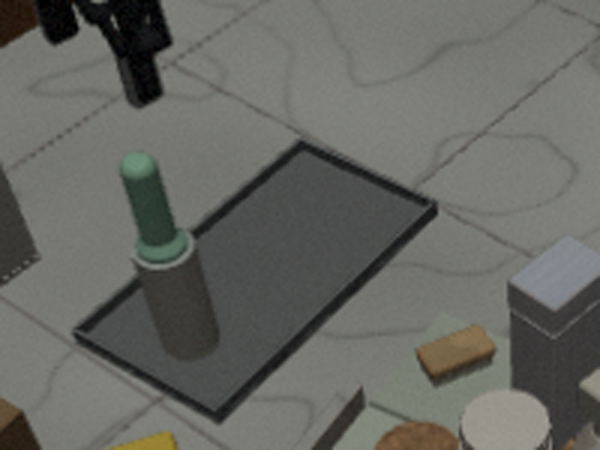

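Request:
carry_out:
  gripper: [-1,-1,-1,-1,-1,-1,-1,-1]
  xyz:
    - [0,0.015,-0.008]
    - [0,0.055,-0.028]
    - [0,0.1,-0.051]
    - [0,0.143,-0.073]
    - [0,0.187,-0.096]
    - [0,0.229,-0.117]
    - [0,0.255,-0.131]
    - [0,0.269,-0.138]
  rotation:
    - [0,0,0]
    - [0,0,0]
    - [0,0,0]
    - [0,0,0]
    - [0,0,0]
    - [0,0,0]
    - [0,0,0]
    - [0,0,0]

```text
t: 9.95
tool_pos: [0.5385, -0.0341, 0.2349]
tcp_rot: [2.647, 1.569, 2.518]
ft_force: [0.6, -0.3, -0.4]
finger_gap: 1.0
```

Request:
carry_out:
  gripper: [-1,-1,-1,-1,-1,-1,-1,-1]
  xyz:
    - [0,0,0]
    - [0.005,0,0]
    - [0.015,0,0]
    - [0.025,0,0]
    - [0.03,0,0]
    - [0.03,0,0]
    - [0.03,0,0]
    - [0.03,0,0]
  rotation:
    - [0,0,0]
    - [0,0,0]
    - [0,0,0]
    - [0,0,0]
    - [0,0,0]
    - [0,0,0]
    - [0,0,0]
    - [0,0,0]

```text
t: 10.75
tool_pos: [0.54, -0.0373, 0.2055]
tcp_rot: [-0.005, 1.57, -0.138]
ft_force: [-0.3, 0.0, -0.6]
finger_gap: 1.004
```

```bash
python3 go.py .541 -.0375 .137 7
python3 - <<'E'
from workcell import eyes
from h import *
for n in("scene",):
    d=eyes.read_camera(n); c=(320,130)
    x=d["img"][c[1]-75:c[1]+75,c[0]-100:c[0]+100]; cv2.imwrite(f"pics/{n}5.png",cv2.resize(x,None,fx=3,fy=3,interpolation=cv2.INTER_CUBIC))
E
```

```text
t 10.75 pos [ 0.54   -0.0373  0.2055] phi 7.63 tilt 0.02 gap 1.004 F [-0.3  0.  -0.6]
shift [ 0.0685 -0.0001  0.001 ] rot [-0.0109  0.0003  0.    ]
```

View pics/scene5.png

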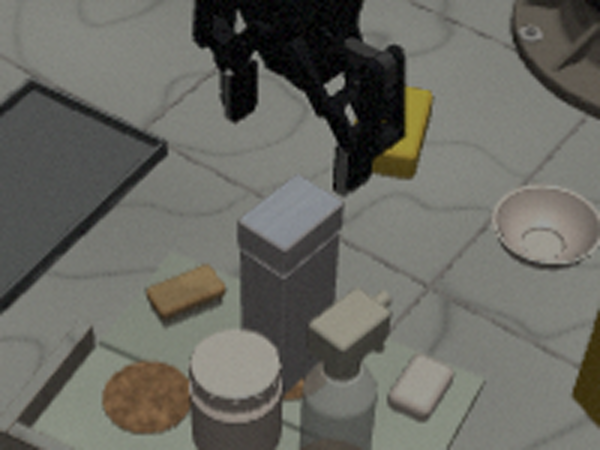

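Request:
carry_out:
  gripper: [-1,-1,-1,-1,-1,-1,-1,-1]
  xyz:
    - [0,0,0.001]
    - [0.01,0,0.001]
    - [0.025,0,0.001]
    - [0.045,0,0.001]
    - [0.063,0,0.001]
    - [0.073,0,0.001]
    - [0.073,0,0.001]
    - [0.073,0,0.001]
  rotation:
    - [-0.01,0,0]
    - [-0.01,0,0]
    - [-0.01,0,0]
    - [-0.01,0,0]
    - [-0.01,0,0]
    - [-0.01,0,0]
    - [-0.01,0,0]
    - [-0.01,0,0]

```text
t: 11.6
tool_pos: [0.541, -0.0373, 0.1325]
tcp_rot: [-1.631, 1.571, -1.754]
ft_force: [-0.0, -0.3, 0.2]
finger_gap: 1.0
```

Request:
carry_out:
  gripper: [-0.6,-0.3,-0.1,0,0.1,0.3,1,1]
  xyz:
    - [0,0,0]
    - [0,0,0]
    - [0,0,0]
    - [0,0,0]
    - [0,0,0]
    - [0,0,0]
    - [0,0,0]
    - [0,0,0]
  rotation:
    - [0,0,0]
    - [0,0,0]
    - [0,0,0]
    - [0,0,0]
    - [0,0,0]
    - [0,0,0]
    - [0,0,0]
    - [0,0,0]

```text
t: 12.4
tool_pos: [0.5412, -0.0372, 0.1329]
tcp_rot: [0.365, 1.57, 0.242]
ft_force: [-1.7, -0.1, 10.0]
finger_gap: 0.488
```

```bash
python3 go.py
python3 - <<'E'
from workcell import eyes
from h import *
for n in("scene",):
    d=eyes.read_camera(n); c=(320,130)
    x=d["img"][c[1]-75:c[1]+75,c[0]-100:c[0]+100]; cv2.imwrite(f"pics/{n}6.png",cv2.resize(x,None,fx=3,fy=3,interpolation=cv2.INTER_CUBIC))
E
```

```text
t 12.40 pos [ 0.5412 -0.0372  0.1329] phi 7.04 tilt 0.05 gap 0.488 F [-1.7 -0.1 10. ]
```

View pics/scene6.png

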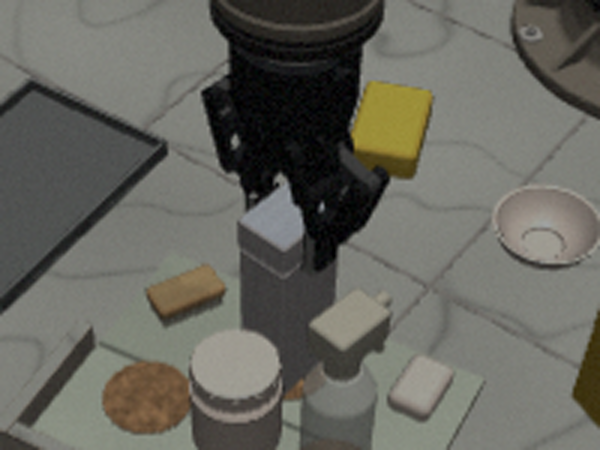

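Request:
carry_out:
  gripper: [1,1,1,1,1,1,1,1]
  xyz:
    - [-0.003,0,0]
    - [-0.01,0,0]
    - [-0.025,0,0]
    - [-0.045,0,0]
    - [-0.065,0,0]
    - [-0.08,0,0]
    - [-0.088,0,0]
    - [-0.09,0,0]
  rotation:
    - [0,0,0]
    - [0,0,0]
    - [0,0,0]
    - [0,0,0]
    - [0,0,0]
    - [0,0,0]
    - [0,0,0]
    - [0,0,0]

```text
t: 13.25
tool_pos: [0.5411, -0.0372, 0.2232]
tcp_rot: [0.386, 1.57, 0.263]
ft_force: [-0.6, -0.2, -1.4]
finger_gap: 0.49
```

```bash
python3 go.py .465 -.331 .222 7
```

```text
t 13.25 pos [ 0.5411 -0.0372  0.2232] phi 7.04 tilt 0.07 gap 0.490 F [-0.6 -0.2 -1.4]
shift [ 0.001  -0.3009 -0.0395] rot [-0.0007  0.0012 -0.0005]
```

Request:
carry_out:
  gripper: [1,1,1,1,1,1,1,1]
  xyz:
    - [0,-0.015,-0.002]
    - [0,-0.05,-0.006]
    - [0,-0.097,-0.012]
    - [0,-0.145,-0.019]
    - [0,-0.193,-0.025]
    - [0,-0.24,-0.032]
    - [0,-0.28,-0.037]
    - [0,-0.301,-0.04]
  rotation:
    - [0,0,0]
    - [0,0,0]
    - [0,0,0]
    - [0,0,0]
    - [0,0,0]
    - [0,0,0]
    - [0,0,0]
    - [0,0,0]

```text
t: 14.05
tool_pos: [0.4615, -0.3351, 0.2217]
tcp_rot: [-2.449, 1.569, -2.576]
ft_force: [0.3, -0.4, -1.6]
finger_gap: 0.487
```

Request:
carry_out:
  gripper: [1,1,1,1,1,1,1,1]
  xyz:
    - [0,0,0]
    - [0.01,0,0]
    - [0.03,0,0]
    - [0.055,0,0]
    - [0.075,0,0]
    - [0.087,0,0]
    - [0.092,0,0]
    - [0.094,0,0]
  rotation:
    - [0,0,0]
    - [0,0,0]
    - [0,0,0]
    - [0,0,0]
    - [0,0,0]
    - [0,0,0]
    - [0,0,0]
    - [0,0,0]

```text
t: 14.85
tool_pos: [0.4643, -0.3307, 0.128]
tcp_rot: [3.03, 1.57, 2.908]
ft_force: [-0.4, 0.4, -2.1]
finger_gap: 0.486
```

```bash
python3 go.py .465 -.331 .1225 7
python3 - <<'E'
from workcell import eyes
from h import *
for n in("scene",):
    d=eyes.read_camera(n); c=(250,100)
    x=d["img"][c[1]-75:c[1]+75,c[0]-100:c[0]+100]; cv2.imwrite(f"pics/{n}7.png",cv2.resize(x,None,fx=3,fy=3,interpolation=cv2.INTER_CUBIC))
E
```

```text
t 14.85 pos [ 0.4643 -0.3307  0.128 ] phi 7.01 tilt 0.03 gap 0.486 F [-0.4  0.4 -2.1]
shift [ 0.0055 -0.0002  0.0007] rot [-0.0001 -0.0005 -0.0001]
```

View pics/scene7.png

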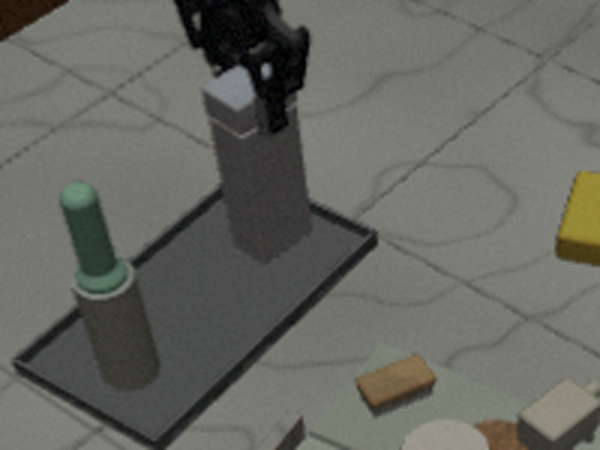

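Both held well; lower the tin the last 5.5 mm and release.

Request:
carry_out:
  gripper: [1,1,1,1,1,1,1,1]
  xyz:
    - [0.001,0,0]
    - [0.003,0,0]
    - [0.004,0,0]
    - [0.005,0,0]
    - [0.0055,0,0]
    - [0.006,0,0]
    - [0.006,0,0]
    - [0.006,0,0]
  rotation:
    - [0,0,0]
    - [0,0,0]
    - [0,0,0]
    - [0,0,0]
    - [0,0,0]
    - [0,0,0]
    - [0,0,0]
    - [0,0,0]

```text
t: 15.7
tool_pos: [0.4646, -0.3313, 0.123]
tcp_rot: [-0.033, 1.57, -0.156]
ft_force: [-1.9, 2.6, 9.2]
finger_gap: 0.487
```

Request:
carry_out:
  gripper: [0.3,0,-0.2,-0.4,-0.6,-1,-1,-1]
  xyz:
    - [0,0,0]
    - [0,0,0]
    - [0,0,0]
    - [0,0,0]
    - [0,0,0]
    - [0,0,0]
    - [-0.005,0,0]
    - [-0.015,0,0]
  rotation:
    - [0,0,0]
    - [0,0,0]
    - [0,0,0]
    - [0,0,0]
    - [0,0,0]
    - [0,0,0]
    - [0,0,0]
    - [0,0,0]

```text
t: 16.5
tool_pos: [0.4639, -0.3309, 0.1374]
tcp_rot: [2.986, 1.57, 2.863]
ft_force: [-0.5, -0.2, -0.1]
finger_gap: 0.998
```

Request:
carry_out:
  gripper: [-1,-1,-1,-1,-1,-1,-1,-1]
  xyz:
    - [-0.015,0,0]
    - [-0.035,0,0]
    - [-0.06,0,0]
    - [-0.08,0,0]
    - [-0.093,0,0]
    - [-0.1,0,0]
    - [-0.1,0,0]
    - [-0.1,0,0]
  rotation:
    - [0,0,0]
    - [0,0,0]
    - [0,0,0]
    - [0,0,0]
    - [0,0,0]
    - [0,0,0]
    - [0,0,0]
    - [0,0,0]

```text
t: 17.3
tool_pos: [0.464, -0.3308, 0.2368]
tcp_rot: [2.801, 1.57, 2.678]
ft_force: [0.7, 0.3, -1.1]
finger_gap: 0.996
```

```bash
python3 go.py .5995 .0485 .236 8.3
python3 - <<'E'
from workcell import eyes
from h import *
for n in("scene",):
    d=eyes.read_camera(n); c=(250,100)
    x=d["img"][c[1]-75:c[1]+75,c[0]-100:c[0]+100]; cv2.imwrite(f"pics/{n}8.png",cv2.resize(x,None,fx=3,fy=3,interpolation=cv2.INTER_CUBIC))
E
```

```text
t 17.30 pos [ 0.464  -0.3308  0.2368] phi 7.03 tilt 0.04 gap 0.996 F [ 0.7  0.3 -1.1]
shift [0.0008 0.393  0.088 ] rot [ 0.0221 -0.0007 -0.0002]
```

View pics/scene8.png

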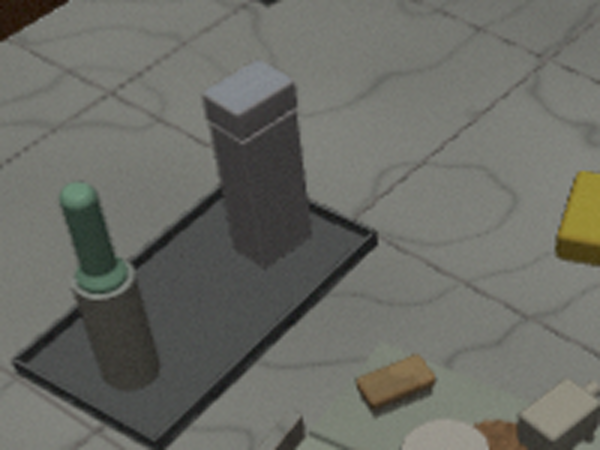

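Request:
carry_out:
  gripper: [-1,-1,-1,-1,-1,-1,-1,-1]
  xyz:
    - [0,0.02,0.004]
    - [0,0.06,0.013]
    - [0,0.107,0.024]
    - [0,0.154,0.034]
    - [0,0.201,0.045]
    - [0,0.248,0.056]
    - [0,0.295,0.066]
    - [0,0.342,0.077]
  rotation:
    - [0,0,0]
    - [0,0,0]
    - [0.01,0,0]
    - [0.01,0,0]
    - [0.02,0,0]
    - [0.02,0,0]
    - [0.022,0,0]
    - [0.022,0,0]

```text
t: 18.15
tool_pos: [0.5825, 0.0008, 0.2365]
tcp_rot: [-2.824, 1.57, -2.969]
ft_force: [1.2, -1.3, -0.7]
finger_gap: 1.001
```

```bash
python3 go.py .5995 .0485 .22 8.3
```

```text
t 18.15 pos [0.5825 0.0008 0.2365] phi 8.31 tilt 0.07 gap 1.001 F [ 1.2 -1.3 -0.7]
shift [0.0165 0.0496 0.01  ] rot [-0.0001 -0.0012  0.0004]
```

Request:
carry_out:
  gripper: [-1,-1,-1,-1,-1,-1,-1,-1]
  xyz:
    - [0,0.025,0.005]
    - [0,0.04,0.008]
    - [0.005,0.047,0.01]
    - [0.01,0.0495,0.01]
    - [0.015,0.0495,0.01]
    - [0.0165,0.0495,0.01]
    - [0.0165,0.0495,0.01]
    - [0.0165,0.0495,0.01]
  rotation:
    - [0,0,0]
    - [0,0,0]
    - [0,0,0]
    - [0,0,0]
    - [0,0,0]
    - [0,0,0]
    - [0,0,0]
    - [0,0,0]

```text
t: 18.95
tool_pos: [0.5996, 0.0458, 0.221]
tcp_rot: [0.218, 1.571, 0.073]
ft_force: [-0.5, 0.5, 0.4]
finger_gap: 0.999
```

```bash
python3 go.py .5995 .0485 .144 8.3
python3 - <<'E'
from workcell import eyes
from h import *
for n in("scene",):
    d=eyes.read_camera(n); c=(340,150)
    x=d["img"][c[1]-75:c[1]+75,c[0]-100:c[0]+100]; cv2.imwrite(f"pics/{n}9.png",cv2.resize(x,None,fx=3,fy=3,interpolation=cv2.INTER_CUBIC))
E
```

```text
t 18.95 pos [0.5996 0.0458 0.221 ] phi 8.35 tilt 0.01 gap 0.999 F [-0.5  0.5  0.4]
shift [ 0.077   0.0027 -0.0005] rot [-0.0009  0.0002 -0.    ]
```

View pics/scene9.png

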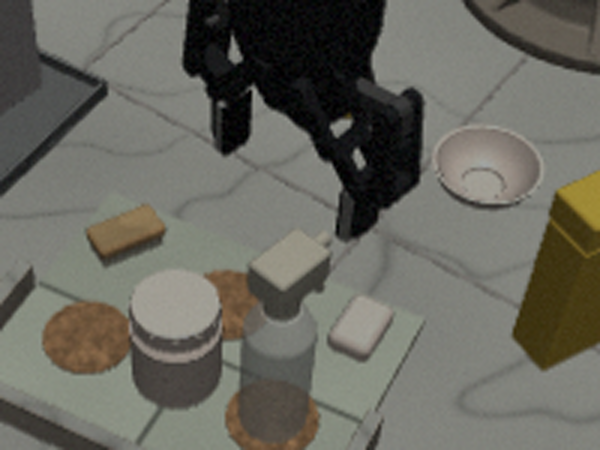

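Request:
carry_out:
  gripper: [-1,-1,-1,-1,-1,-1,-1,-1]
  xyz:
    - [0,0.0025,0]
    - [0.01,0.0025,0]
    - [0.03,0.0025,0]
    - [0.05,0.0025,0]
    - [0.068,0.0025,0]
    - [0.077,0.0025,0]
    - [0.077,0.0025,0]
    - [0.077,0.0025,0]
  rotation:
    - [0,0,0]
    - [0,0,0]
    - [0,0,0]
    - [0,0,0]
    - [0,0,0]
    - [0,0,0]
    - [0,0,0]
    - [0,0,0]

```text
t: 19.8
tool_pos: [0.6002, 0.0489, 0.1442]
tcp_rot: [-0.158, 1.571, -0.303]
ft_force: [-0.1, 0.6, 0.0]
finger_gap: 0.999
```

Request:
carry_out:
  gripper: [-0.6,-0.2,0,0.15,0.3,0.5,1,1]
  xyz:
    - [0,0,0]
    - [0,0,0]
    - [0,0,0]
    - [0,0,0]
    - [0,0,0]
    - [0,0,0]
    - [0,0,0]
    - [0,0,0]
  rotation:
    - [0,0,0]
    - [0,0,0]
    - [0,0,0]
    - [0,0,0]
    - [0,0,0]
    - [0,0,0]
    - [0,0,0]
    - [0,0,0]

```text
t: 20.6
tool_pos: [0.6002, 0.049, 0.1441]
tcp_rot: [0.343, 1.57, 0.198]
ft_force: [0.2, -0.1, 6.5]
finger_gap: 0.343
```

```bash
python3 go.py
python3 - <<'E'
from workcell import eyes
from h import *
for n in("scene",):
    d=eyes.read_camera(n); c=(340,150)
    x=d["img"][c[1]-75:c[1]+75,c[0]-100:c[0]+100]; cv2.imwrite(f"pics/{n}10.png",cv2.resize(x,None,fx=3,fy=3,interpolation=cv2.INTER_CUBIC))
E
```

```text
t 20.60 pos [0.6002 0.049  0.1441] phi 8.30 tilt 0.03 gap 0.343 F [ 0.2 -0.1  6.5]
```

View pics/scene10.png

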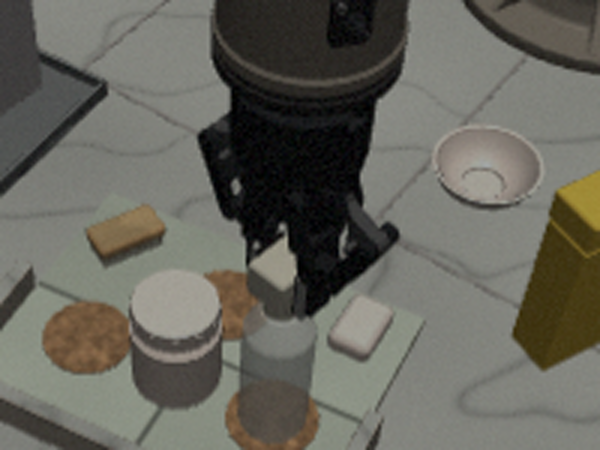

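Request:
carry_out:
  gripper: [1,1,1,1,1,1,1,1]
  xyz:
    - [-0.004,0,0]
    - [-0.015,0,0]
    - [-0.04,0,0]
    - [-0.07,0,0]
    - [-0.1,0,0]
    - [-0.125,0,0]
    - [-0.137,0,0]
    - [-0.14,0,0]
  rotation:
    - [0,0,0]
    - [0,0,0]
    - [0,0,0]
    - [0,0,0]
    - [0,0,0]
    - [0,0,0]
    - [0,0,0]
    - [0,0,0]

```text
t: 21.45
tool_pos: [0.6003, 0.049, 0.2852]
tcp_rot: [0.481, 1.569, 0.336]
ft_force: [0.7, -0.8, -2.2]
finger_gap: 0.342
```

```bash
python3 go.py .553 -.327 .284 8.3
```

```text
t 21.45 pos [0.6003 0.049  0.2852] phi 8.30 tilt 0.11 gap 0.342 F [ 0.7 -0.8 -2.2]
shift [ 0.0009 -0.3789  0.0074] rot [ 0.0001  0.0017 -0.0009]
```

Request:
carry_out:
  gripper: [1,1,1,1,1,1,1,1]
  xyz:
    - [0,-0.015,0]
    - [0,-0.05,0.001]
    - [0,-0.095,0.002]
    - [0,-0.142,0.003]
    - [0,-0.189,0.004]
    - [0,-0.236,0.005]
    - [0,-0.283,0.006]
    - [0,-0.325,0.006]
  rotation:
    - [0,0,0]
    - [0,0,0]
    - [0,0,0]
    - [0,0,0]
    - [0,0,0]
    - [0,0,0]
    - [0,0,0]
    - [0,0,0]

```text
t: 22.25
tool_pos: [0.5571, -0.2765, 0.2825]
tcp_rot: [-2.952, 1.569, -3.098]
ft_force: [1.0, -0.1, -1.2]
finger_gap: 0.343
```

Request:
carry_out:
  gripper: [1,1,1,1,1,1,1,1]
  xyz:
    - [0,-0.025,0]
    - [0,-0.042,0.001]
    - [0,-0.052,0.001]
    - [0,-0.054,0.001]
    - [0,-0.054,0.001]
    - [0,-0.054,0.001]
    - [0,-0.054,0.001]
    - [0,-0.054,0.001]
  rotation:
    - [0,0,0]
    - [0,0,0]
    - [0,0,0]
    - [0,0,0]
    - [0,0,0]
    - [0,0,0]
    - [0,0,0]
    - [0,0,0]

```text
t: 23.05
tool_pos: [0.5525, -0.3264, 0.2839]
tcp_rot: [1.211, 1.571, 1.067]
ft_force: [0.1, 0.6, -0.8]
finger_gap: 0.348
```

```bash
python3 go.py .553 -.327 .1335 8.3
```

```text
t 23.05 pos [ 0.5525 -0.3264  0.2839] phi 8.24 tilt 0.01 gap 0.348 F [ 0.1  0.6 -0.8]
shift [ 0.1504 -0.0006  0.0006] rot [ 0.0011  0.0001 -0.0002]
```

Request:
carry_out:
  gripper: [1,1,1,1,1,1,1,1]
  xyz:
    - [0.01,0,0]
    - [0.035,0,0]
    - [0.07,0,0]
    - [0.1,0,0]
    - [0.125,0,0]
    - [0.138,0,0]
    - [0.145,0,0]
    - [0.147,0,0]
  rotation:
    - [0,0,0]
    - [0,0,0]
    - [0,0,0]
    - [0,0,0]
    - [0,0,0]
    - [0,0,0]
    - [0,0,0]
    - [0,0,0]

```text
t: 23.85
tool_pos: [0.5522, -0.3272, 0.1366]
tcp_rot: [-2.553, 1.571, -2.697]
ft_force: [0.0, 0.2, -1.7]
finger_gap: 0.343
```

```bash
python3 go.py .553 -.327 .1335 8.3
python3 - <<'E'
from workcell import eyes
from h import *
for n in("scene",):
    d=eyes.read_camera(n); c=(250,100)
    x=d["img"][c[1]-75:c[1]+75,c[0]-100:c[0]+100]; cv2.imwrite(f"pics/{n}11.png",cv2.resize(x,None,fx=3,fy=3,interpolation=cv2.INTER_CUBIC))
E
```

```text
t 23.85 pos [ 0.5522 -0.3272  0.1366] phi 8.30 tilt 0.02 gap 0.343 F [ 0.   0.2 -1.7]
shift [0.0031 0.0003 0.0008] rot [ 0.     -0.0002  0.0002]
```

View pics/scene11.png

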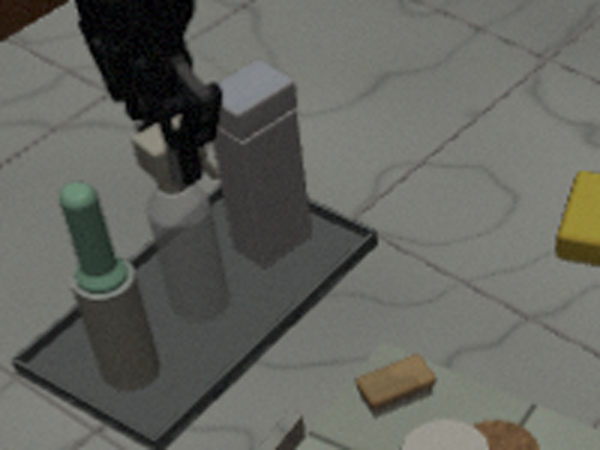

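Request:
carry_out:
  gripper: [1,1,1,1,1,1,1,1]
  xyz:
    - [0.001,0,0]
    - [0.002,0,0]
    - [0.003,0,0]
    - [0.0035,0,0]
    - [0.004,0,0]
    - [0.004,0,0]
    - [0.004,0,0]
    - [0.004,0,0]
  rotation:
    - [0,0,0]
    - [0,0,0]
    - [0,0,0]
    - [0,0,0]
    - [0,0,0]
    - [0,0,0]
    - [0,0,0]
    - [0,0,0]

```text
t: 24.7
tool_pos: [0.5527, -0.3274, 0.1341]
tcp_rot: [-0.032, 1.569, -0.177]
ft_force: [-1.8, 2.1, 12.6]
finger_gap: 0.339
```

Request:
carry_out:
  gripper: [0.4,0.2,0,-0.2,-0.5,-1,-1,-1]
  xyz:
    - [0,0,0]
    - [0,0,0]
    - [0,0,0]
    - [0,0,0]
    - [0,0,0]
    - [0,0,0]
    - [-0.005,0,0]
    - [-0.015,0,0]
  rotation:
    - [0,0,0]
    - [0,0,0]
    - [0,0,0]
    - [0,0,0]
    - [0,0,0]
    - [0,0,0]
    - [0,0,0]
    - [0,0,0]

```text
t: 25.5
tool_pos: [0.5519, -0.3269, 0.1478]
tcp_rot: [3.017, 1.57, 2.872]
ft_force: [0.2, -0.0, -0.1]
finger_gap: 0.996
```

Request:
carry_out:
  gripper: [-1,-1,-1,-1,-1,-1,-1,-1]
  xyz:
    - [-0.015,0,0]
    - [-0.035,0,0]
    - [-0.06,0,0]
    - [-0.08,0,0]
    - [-0.093,0,0]
    - [-0.1,0,0]
    - [-0.1,0,0]
    - [-0.1,0,0]
  rotation:
    - [0,0,0]
    - [0,0,0]
    - [0,0,0]
    - [0,0,0]
    - [0,0,0]
    - [0,0,0]
    - [0,0,0]
    - [0,0,0]

```text
t: 26.3
tool_pos: [0.552, -0.3269, 0.2472]
tcp_rot: [2.899, 1.57, 2.755]
ft_force: [-0.2, -0.0, -0.8]
finger_gap: 1.004
```

```bash
python3 go.py .614 -.0275 .17 8.3
python3 - <<'E'
from workcell import eyes
from h import *
for n in("scene","top"):
    d=eyes.read_camera(n); np.savez(n+"12.npz",**d)
    cv2.imwrite(f"pics/{n}12.png",d["img"])
E
```

```text
t 26.30 pos [ 0.552  -0.3269  0.2472] phi 8.29 tilt 0.05 gap 1.004 F [-0.2 -0.  -0.8]
shift [0.0773 0.3052 0.0183] rot [ 0.0001 -0.0008 -0.0002]
```

View pics/scene12.png

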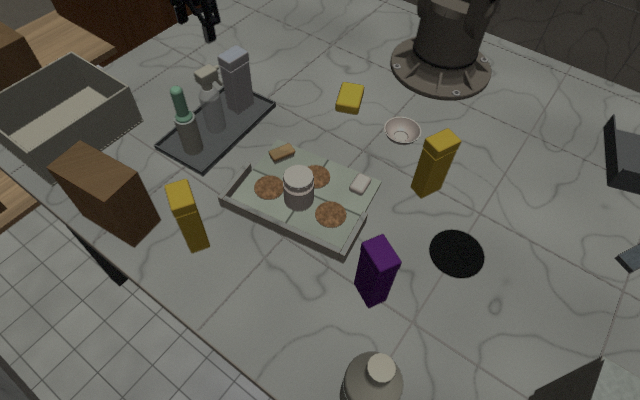

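View pics/top12.png

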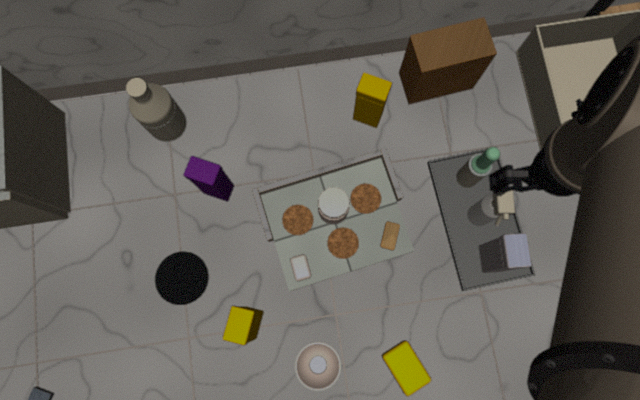

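All three stand on the tray and the coasters are fully visible now, so I can measure them (and the jar and mat) precisely.

Run:
```python
from h import *
from scipy.optimize import least_squares
for n in("top","scene"):
    d=dict(np.load(n+"12.npz")); P=cloud(d); hsv=cv2.cvtColor(d["img"],cv2.COLOR_BGR2HSV)
    m=(P[...,2]<.03)&(P[...,2]>.004)&(hsv[...,0]<22)&(hsv[...,1]>70)
    m=cv2.morphologyEx(m.astype(np.uint8),cv2.MORPH_CLOSE,np.ones((5,5)))
    v,u=np.where(m); W=np.array([onz(d,a,b,.014)[:2] for a,b in zip(u,v)])
    for nm,c in(("a",(.603,.0475)),("b",(.5407,-.039)),("c",(.626,-.101))):
        q=W[np.hypot(*(W-c).T)<.04]; mc=cv2.minEnclosingCircle((q*1000).astype(np.float32))
        print(n,nm,len(q),"mean",q.mean(0).round(4),"circ",np.round(mc[0],1),round(mc[1],1))
    m=(P[...,2]>.084)&(P[...,2]<.1)&(abs(P[...,0]-.614)<.05)&(abs(P[...,1]+.027)<.05)
    v,u=np.where(m); W=np.array([onz(d,a,b,.092)[:2] for a,b in zip(u,v)]); print("jar",len(W),W.mean(0).round(4),cv2.minEnclosingCircle((W*1000).astype(np.float32)))
```

```text
top a 739 mean [0.6019 0.0467] circ [602.   46.7] 32.6
top b 762 mean [ 0.5396 -0.0388] circ [539.7 -38.8] 32.5
top c 727 mean [ 0.625  -0.1011] circ [ 625.4 -101.1] 32.4
jar 741 [ 0.6106 -0.0296] ((611.1414794921875, -29.707839965820312), 31.058162689208984)
scene a 633 mean [0.6043 0.048 ] circ [604.3  47.3] 33.1
scene b 327 mean [ 0.5341 -0.0305] circ [540.6 -37.4] 33.0
scene c 552 mean [ 0.6277 -0.1002] circ [626.4 -99.9] 33.2
jar 628 [ 0.617 -0.026] ((617.7324829101562, -26.46256446838379), 33.50814437866211)
```

Request:
carry_out:
  gripper: [-1,-1,-1,-1,-1,-1,-1,-1]
  xyz:
    - [0,0.02,0.001]
    - [0,0.065,0.004]
    - [0,0.112,0.007]
    - [0,0.159,0.01]
    - [0,0.206,0.012]
    - [0.01,0.253,0.015]
    - [0.025,0.29,0.018]
    - [0.04,0.304,0.018]
  rotation:
    - [0,0,0]
    - [0,0,0]
    - [0,0,0]
    - [0,0,0]
    - [0,0,0]
    - [0,0,0]
    - [0,0,0]
    - [0,0,0]

```text
t: 27.2
tool_pos: [0.6144, -0.0241, 0.2064]
tcp_rot: [2.348, 1.57, 2.208]
ft_force: [-0.3, -0.1, -0.3]
finger_gap: 1.0
```

Request:
carry_out:
  gripper: [-1,-1,-1,-1,-1,-1,-1,-1]
  xyz:
    - [0.02,0,0]
    - [0.05,0,0]
    - [0.08,0,0]
    - [0.095,0,0]
    - [0.1,0,0]
    - [0.1,0,0]
    - [0.1,0,0]
    - [0.1,0,0]
  rotation:
    - [0,0,0]
    - [0,0,0]
    - [0,0,0]
    - [0,0,0]
    - [0,0,0]
    - [0,0,0]
    - [0,0,0]
    - [0,0,0]

```text
t: 28.0
tool_pos: [0.6146, -0.029, 0.109]
tcp_rot: [0.251, 1.569, 0.106]
ft_force: [-1.1, -0.1, 0.5]
finger_gap: 1.0
```

```bash
python3 go.py .614 -.0272 .064 8.3
python3 - <<'E'
from workcell import eyes
from h import *
for n in("scene",):
    d=eyes.read_camera(n); c=(310,160)
    x=d["img"][c[1]-75:c[1]+75,c[0]-100:c[0]+100]; cv2.imwrite(f"pics/{n}13.png",cv2.resize(x,None,fx=3,fy=3,interpolation=cv2.INTER_CUBIC))
E
```

```text
t 28.00 pos [ 0.6146 -0.029   0.109 ] phi 8.31 tilt 0.10 gap 1.000 F [-1.1 -0.1  0.5]
shift [ 0.045   0.0017 -0.0009] rot [-0.0001  0.0017 -0.0004]
```

View pics/scene13.png

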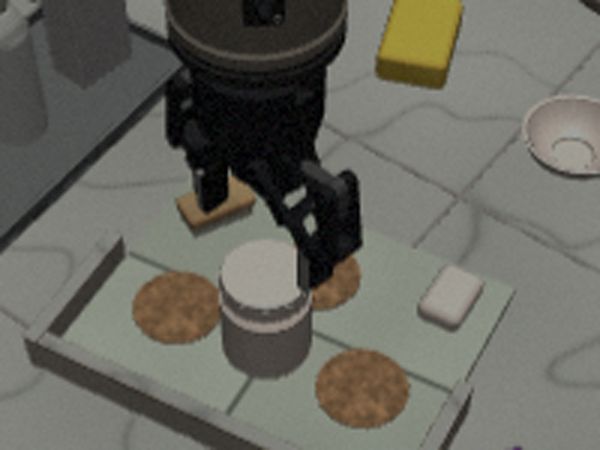

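Request:
carry_out:
  gripper: [-1,-1,-1,-1,-1,-1,-1,-1]
  xyz:
    - [0,0.0015,-0.001]
    - [0.01,0.0015,-0.001]
    - [0.025,0.0015,-0.001]
    - [0.038,0.0015,-0.001]
    - [0.045,0.0015,-0.001]
    - [0.045,0.0015,-0.001]
    - [0.045,0.0015,-0.001]
    - [0.045,0.0015,-0.001]
  rotation:
    - [0,0,0]
    - [0,0,0]
    - [0,0,0]
    - [0,0,0]
    - [0,0,0]
    - [0,0,0]
    - [0,0,0]
    - [0,0,0]

```text
t: 28.85
tool_pos: [0.6134, -0.0274, 0.0632]
tcp_rot: [0.12, 1.57, -0.025]
ft_force: [-0.3, -0.2, -0.2]
finger_gap: 1.002
```

Request:
carry_out:
  gripper: [-0.8,-0.6,-0.5,-0.4,-0.3,0,1,1]
  xyz:
    - [0,0,0]
    - [0,0,0]
    - [0,0,0]
    - [0,0,0]
    - [0,0,0]
    - [0,0,0]
    - [0,0,0]
    - [0,0,0]
  rotation:
    - [0,0,0]
    - [0,0,0]
    - [0,0,0]
    - [0,0,0]
    - [0,0,0]
    - [0,0,0]
    - [0,0,0]
    - [0,0,0]

```text
t: 29.65
tool_pos: [0.6134, -0.0275, 0.0639]
tcp_rot: [0.506, 1.57, 0.361]
ft_force: [-6.7, -1.1, 16.9]
finger_gap: 0.69
```

```bash
python3 go.py
python3 - <<'E'
from workcell import eyes
from h import *
for n in("scene",):
    d=eyes.read_camera(n); c=(310,160)
    x=d["img"][c[1]-75:c[1]+75,c[0]-100:c[0]+100]; cv2.imwrite(f"pics/{n}14.png",cv2.resize(x,None,fx=3,fy=3,interpolation=cv2.INTER_CUBIC))
E
```

```text
t 29.65 pos [ 0.6134 -0.0275  0.0639] phi 8.32 tilt 0.05 gap 0.690 F [-6.7 -1.1 16.9]
```

View pics/scene14.png

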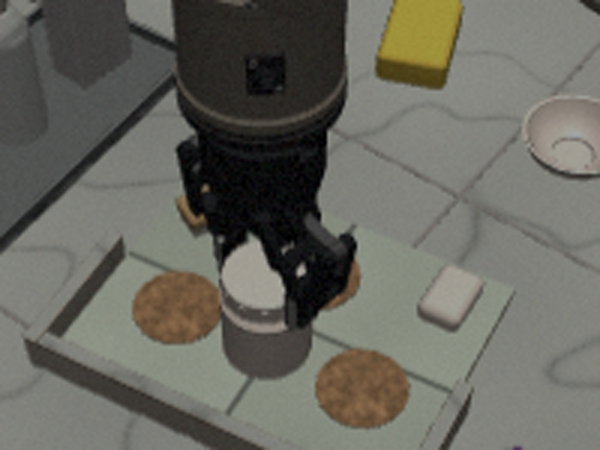

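Request:
carry_out:
  gripper: [1,1,1,1,1,1,1,1]
  xyz:
    - [-0.003,0,0]
    - [-0.01,0,0]
    - [-0.025,0,0]
    - [-0.05,0,0]
    - [-0.08,0,0]
    - [-0.105,0,0]
    - [-0.117,0,0]
    - [-0.12,0,0]
  rotation:
    - [0,0,0]
    - [0,0,0]
    - [0,0,0]
    - [0,0,0]
    - [0,0,0]
    - [0,0,0]
    - [0,0,0]
    - [0,0,0]

```text
t: 30.5
tool_pos: [0.6137, -0.0272, 0.1845]
tcp_rot: [0.34, 1.568, 0.195]
ft_force: [0.1, 0.7, -3.5]
finger_gap: 0.683
```

```bash
python3 go.py .5213 .3 .184 8.3
python3 - <<'E'
from workcell import eyes
from h import *
for n in("scene",):
    d=eyes.read_camera(n); c=(310,160)
    x=d["img"][c[1]-75:c[1]+75,c[0]-100:c[0]+100]; cv2.imwrite(f"pics/{n}15.png",cv2.resize(x,None,fx=3,fy=3,interpolation=cv2.INTER_CUBIC))
E
```

```text
t 30.50 pos [ 0.6137 -0.0272  0.1845] phi 8.30 tilt 0.13 gap 0.683 F [ 0.1  0.7 -3.5]
shift [ 0.0004  0.3105 -0.1386] rot [ 0.0001  0.0022 -0.0008]
```

View pics/scene15.png

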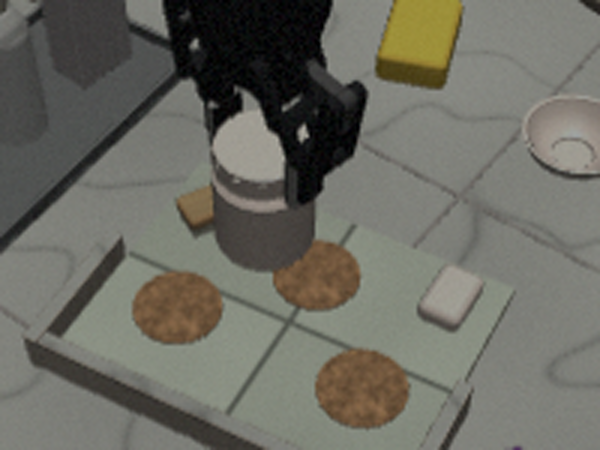

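Request:
carry_out:
  gripper: [1,1,1,1,1,1,1,1]
  xyz:
    - [0,0.012,-0.005]
    - [0,0.042,-0.019]
    - [0,0.08,-0.036]
    - [0,0.12,-0.054]
    - [0,0.16,-0.072]
    - [0,0.2,-0.089]
    - [0,0.24,-0.107]
    - [0,0.275,-0.123]
  rotation:
    - [0,0,0]
    - [0,0,0]
    - [0,0,0]
    - [0,0,0]
    - [0,0,0]
    - [0,0,0]
    - [0,0,0]
    - [0,0,0]

```text
t: 31.35
tool_pos: [0.5289, 0.2654, 0.1814]
tcp_rot: [-2.602, 1.569, -2.745]
ft_force: [1.1, -0.6, -3.7]
finger_gap: 0.683
```

Request:
carry_out:
  gripper: [1,1,1,1,1,1,1,1]
  xyz:
    - [0,0.02,-0.009]
    - [0,0.03,-0.013]
    - [0.01,0.035,-0.015]
    - [0.03,0.035,-0.015]
    - [0.055,0.035,-0.015]
    - [0.075,0.035,-0.015]
    - [0.085,0.035,-0.015]
    - [0.085,0.035,-0.015]
  rotation:
    - [0,0,0]
    - [0,0,0]
    - [0,0,0]
    - [0,0,0]
    - [0,0,0]
    - [0,0,0]
    - [0,0,0]
    - [0,0,0]

```text
t: 32.15
tool_pos: [0.5207, 0.2979, 0.096]
tcp_rot: [-2.194, 1.568, -2.341]
ft_force: [-0.1, 0.1, -2.7]
finger_gap: 0.688
```

```bash
python3 go.py .5213 .3 .0592 8.3
python3 - <<'E'
from workcell import eyes
from h import *
for n in("scene","top"):
    d=eyes.read_camera(n); c=(440,230) if n=="scene" else (200,250); np.savez(n+"16.npz",**d)
    x=d["img"][c[1]-75:c[1]+75,c[0]-100:c[0]+100]; cv2.imwrite(f"pics/{n}16.png",cv2.resize(x,None,fx=3,fy=3,interpolation=cv2.INTER_CUBIC))
E
```

```text
t 32.15 pos [0.5207 0.2979 0.096 ] phi 8.37 tilt 0.18 gap 0.688 F [-0.1  0.1 -2.7]
shift [0.0368 0.0023 0.0003] rot [-0.0013 -0.0019  0.0026]
```

View pics/scene16.png

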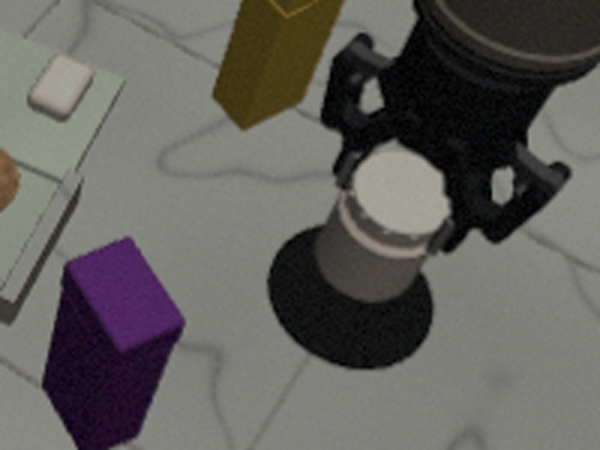

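Run:
```python
from h import *
d=dict(np.load("scene16.npz"))
x=d["img"][190:240,440:510]; cv2.imwrite("pics/lid.png",cv2.resize(x,None,fx=10,fy=10,interpolation=cv2.INTER_CUBIC))
print(onz(d,474,218.3,.1241), dep(d,474,218))
P=cloud(d);m=(abs(P[...,2]-.124)<.006)&(d["img"].min(2)>125);m[:190]=0;m[240:]=0;m[:,:450]=0;m[:,500:]=0
v,u=np.where(m);print(len(u),u.mean(),v.mean(),u.min(),u.max(),v.min(),v.max(),onz(d,u.mean(),v.mean(),.1241))
```

```text
[0.52050465 0.2972016  0.1241    ] [0.52104402 0.29695879 0.12549769]
641 473.3619344773791 218.89859594383776 458 489 206 232 [0.52239584 0.29682339 0.1241    ]
```

View pics/lid.png

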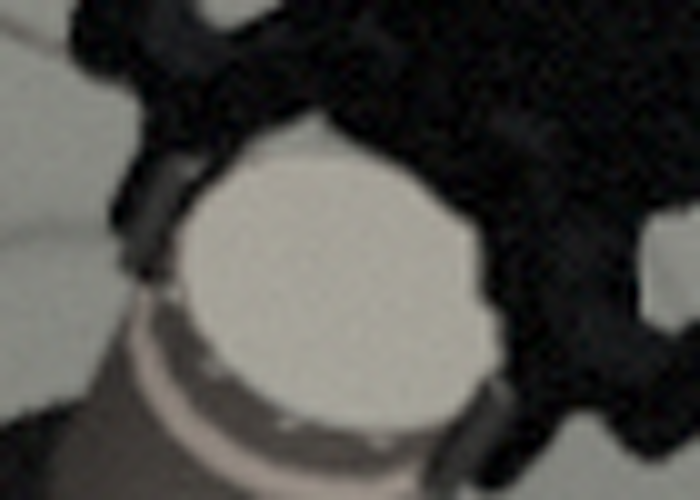

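View pics/top16.png

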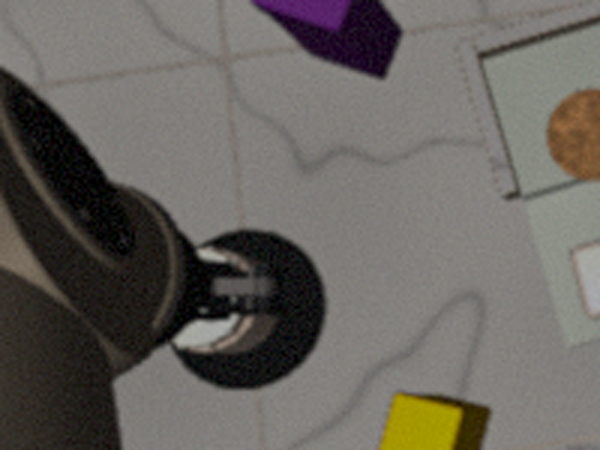

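Request:
carry_out:
  gripper: [1,1,1,1,1,1,1,1]
  xyz:
    - [0.005,0.002,0]
    - [0.015,0.002,0]
    - [0.024,0.002,0]
    - [0.03,0.002,0]
    - [0.034,0.002,0]
    - [0.036,0.002,0]
    - [0.037,0.002,0]
    - [0.037,0.002,0]
  rotation:
    - [0,0,0]
    - [0,0,0]
    - [0,0,0]
    - [0,0,0]
    - [0,0,0]
    - [0,0,0]
    - [0,0,0]
    - [0,0,0]

```text
t: 33.05
tool_pos: [0.5217, 0.3014, 0.0609]
tcp_rot: [0.39, 1.571, 0.245]
ft_force: [-1.0, -0.2, -3.1]
finger_gap: 0.684
```

```bash
python3 go.py .5213 .3 .0589 8.3
```

```text
t 33.05 pos [0.5217 0.3014 0.0609] phi 8.30 tilt 0.00 gap 0.684 F [-1.  -0.2 -3.1]
shift [ 0.002  -0.0014 -0.0002] rot [-0.      0.0001 -0.    ]
```

Request:
carry_out:
  gripper: [1,1,1,1,1,1,1,1]
  xyz:
    - [0,-0.001,0]
    - [0.0005,-0.001,0]
    - [0.001,-0.001,0]
    - [0.0015,-0.001,0]
    - [0.002,-0.001,0]
    - [0.0025,-0.001,0]
    - [0.0025,-0.001,0]
    - [0.0025,-0.001,0]
  rotation:
    - [0,0,0]
    - [0,0,0]
    - [0,0,0]
    - [0,0,0]
    - [0,0,0]
    - [0,0,0]
    - [0,0,0]
    - [0,0,0]

```text
t: 33.85
tool_pos: [0.5216, 0.3005, 0.0591]
tcp_rot: [1.362, 1.57, 1.217]
ft_force: [-4.6, -1.5, 10.8]
finger_gap: 0.683
```

Request:
carry_out:
  gripper: [0,-0.3,-0.4,-0.5,-0.7,-1,-1,-1]
  xyz:
    - [0,0,0]
    - [0,0,0]
    - [0,0,0]
    - [0,0,0]
    - [0,0,0]
    - [0,0,0]
    - [0,0,0]
    - [0,0,0]
  rotation:
    - [0,0,0]
    - [0,0,0]
    - [0,0,0]
    - [0,0,0]
    - [0,0,0]
    - [0,0,0]
    - [0,0,0]
    - [0,0,0]

```text
t: 34.65
tool_pos: [0.5214, 0.3004, 0.0583]
tcp_rot: [-2.121, 1.571, -2.266]
ft_force: [-0.3, 0.1, 0.7]
finger_gap: 1.003
```

Request:
carry_out:
  gripper: [-1,-1,-1,-1,-1,-1,-1,-1]
  xyz:
    - [-0.005,0,0]
    - [-0.02,0,0]
    - [-0.05,0,0]
    - [-0.09,0,0]
    - [-0.13,0,0]
    - [-0.165,0,0]
    - [-0.18,0,0]
    - [-0.185,0,0]
  rotation:
    - [0,0,0]
    - [0,0,0]
    - [0,0,0]
    - [0,0,0]
    - [0,0,0]
    - [0,0,0]
    - [0,0,0]
    - [0,0,0]

```text
t: 35.45
tool_pos: [0.522, 0.3007, 0.246]
tcp_rot: [0.93, 1.567, 0.785]
ft_force: [0.2, 0.1, -0.2]
finger_gap: 0.999
```

```bash
python3 go.py .5525 -.3272 .245 8.3
python3 - <<'E'
from workcell import eyes
from h import *
for n in("scene","top"):
    d=eyes.read_camera(n); c=(440,230) if n=="scene" else (200,250); np.savez(n+"17.npz",**d)
    x=d["img"][c[1]-75:c[1]+75,c[0]-100:c[0]+100]; cv2.imwrite(f"pics/{n}17.png",cv2.resize(x,None,fx=3,fy=3,interpolation=cv2.INTER_CUBIC))
E
```

```text
t 35.45 pos [0.522  0.3007 0.246 ] phi 8.31 tilt 0.20 gap 0.999 F [ 0.2  0.1 -0.2]
shift [-5.000e-04 -6.169e-01  1.209e-01] rot [-0.0001  0.0021 -0.0028]
```

View pics/scene17.png

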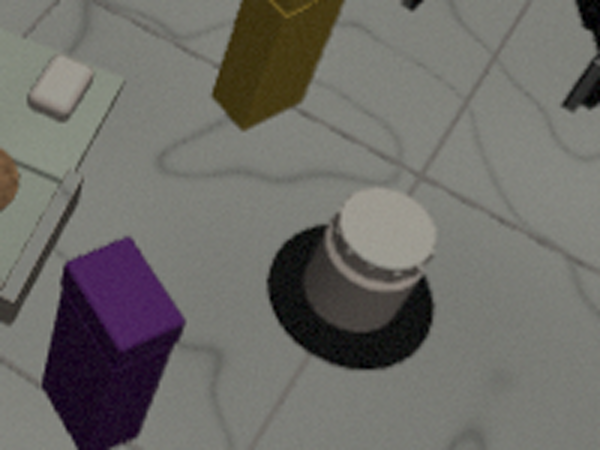

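View pics/top17.png

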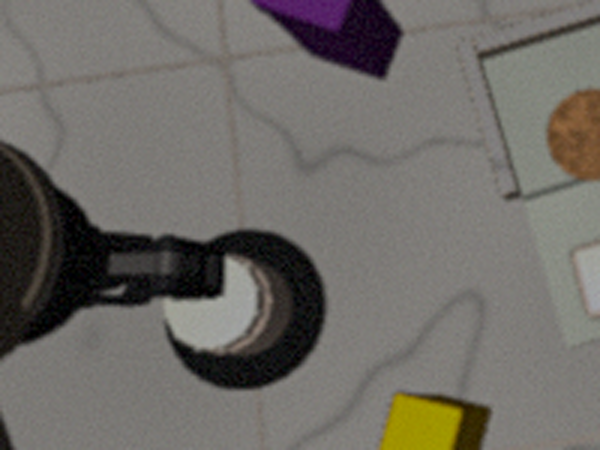

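Run:
```python
from h import *
d=dict(np.load("scene17.npz"));P=cloud(d)
m=(abs(P[...,2]-.088)<.006)&(d["img"].min(2)>125)&(abs(P[...,0]-.52)<.06)&(abs(P[...,1]-.3)<.06)
v,u=np.where(m);print("jar lid",len(u),u.mean(),v.mean(),onz(d,u.mean(),v.mean(),.087))
g=d["img"].max(2);m=((g<45)&(abs(P[...,2])<.02)&(abs(P[...,0]-.52)<.07)&(abs(P[...,1]-.3)<.07)).astype(np.uint8)
v,u=np.where(m);W=np.array([onz(d,a,b,.005)[:2] for a,b in zip(u,v)]);print("mat circ",cv2.minEnclosingCircle((W*1000).astype(np.float32)))
```

```text
jar lid 628 468.71019108280257 230.62579617834396 [0.52185156 0.30011624 0.087     ]
mat circ ((522.9772338867188, 300.8486022949219), 54.35044479370117)
```

Request:
carry_out:
  gripper: [-1,-1,-1,-1,-1,-1,-1,-1]
  xyz:
    - [0,-0.02,0.004]
    - [0,-0.06,0.012]
    - [0,-0.106,0.021]
    - [0,-0.152,0.03]
    - [0,-0.198,0.039]
    - [0,-0.244,0.048]
    - [0,-0.29,0.057]
    - [0,-0.336,0.066]
  rotation:
    - [0,0,0]
    - [0,0,0]
    - [0,0,0]
    - [0,0,0]
    - [0,0,0]
    - [0,0,0]
    - [0,0,0]
    - [0,0,0]

```text
t: 36.35
tool_pos: [0.537, -0.0441, 0.2421]
tcp_rot: [-2.777, 1.569, -2.923]
ft_force: [0.6, -0.7, -0.2]
finger_gap: 1.001
```

Request:
carry_out:
  gripper: [-1,-1,-1,-1,-1,-1,-1,-1]
  xyz:
    - [0,-0.046,0.009]
    - [0,-0.092,0.018]
    - [0,-0.138,0.027]
    - [0,-0.184,0.036]
    - [0,-0.225,0.044]
    - [0,-0.255,0.05]
    - [0,-0.273,0.054]
    - [0,-0.28,0.055]
  rotation:
    - [0,0,0]
    - [0,0,0]
    - [0,0,0]
    - [0,0,0]
    - [0,0,0]
    - [0,0,0]
    - [0,0,0]
    - [0,0,0]

```text
t: 37.15
tool_pos: [0.5505, -0.3291, 0.2417]
tcp_rot: [-2.838, 1.568, -2.986]
ft_force: [0.2, 0.4, 0.6]
finger_gap: 1.0
```

Request:
carry_out:
  gripper: [-1,-1,-1,-1,-1,-1,-1,-1]
  xyz:
    - [0,0,0]
    - [0.005,0,0]
    - [0.015,0,0]
    - [0.025,0,0]
    - [0.03,0,0]
    - [0.03,0,0]
    - [0.03,0,0]
    - [0.03,0,0]
  rotation:
    - [0,0,0]
    - [0,0,0]
    - [0,0,0]
    - [0,0,0]
    - [0,0,0]
    - [0,0,0]
    - [0,0,0]
    - [0,0,0]

```text
t: 37.95
tool_pos: [0.5524, -0.3267, 0.2137]
tcp_rot: [-0.403, 1.57, -0.547]
ft_force: [0.8, 0.7, -0.2]
finger_gap: 0.998
```

```bash
python3 go.py .5527 -.3274 .1341 8.3
python3 - <<'E'
from workcell import eyes
from h import *
for n in("scene",):
    d=eyes.read_camera(n); c=(250,100)
    x=d["img"][c[1]-75:c[1]+75,c[0]-100:c[0]+100]; cv2.imwrite(f"pics/{n}18.png",cv2.resize(x,None,fx=3,fy=3,interpolation=cv2.INTER_CUBIC))
E
```

```text
t 37.95 pos [ 0.5524 -0.3267  0.2137] phi 8.30 tilt 0.03 gap 0.998 F [ 0.8  0.7 -0.2]
shift [ 0.0796 -0.0006  0.0003] rot [-0.      0.0004  0.0002]
```

View pics/scene18.png

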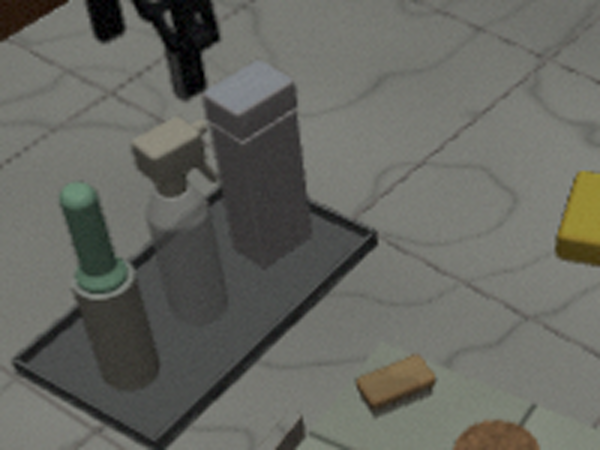

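Request:
carry_out:
  gripper: [-1,-1,-1,-1,-1,-1,-1,-1]
  xyz:
    - [0,-0.0005,0]
    - [0.01,-0.0005,0]
    - [0.03,-0.0005,0]
    - [0.05,-0.0005,0]
    - [0.07,-0.0005,0]
    - [0.0795,-0.0005,0]
    - [0.0795,-0.0005,0]
    - [0.0795,-0.0005,0]
  rotation:
    - [0,0,0]
    - [0,0,0]
    - [0,0,0]
    - [0,0,0]
    - [0,0,0]
    - [0,0,0]
    - [0,0,0]
    - [0,0,0]

```text
t: 38.8
tool_pos: [0.5523, -0.3274, 0.1343]
tcp_rot: [-0.843, 1.57, -0.988]
ft_force: [0.4, -0.1, 1.4]
finger_gap: 1.0
```

Request:
carry_out:
  gripper: [-0.6,-0.2,0,0.15,0.3,0.5,1,1]
  xyz:
    - [0,0,0]
    - [0,0,0]
    - [0,0,0]
    - [0,0,0]
    - [0,0,0]
    - [0,0,0]
    - [0,0,0]
    - [0,0,0]
  rotation:
    - [0,0,0]
    - [0,0,0]
    - [0,0,0]
    - [0,0,0]
    - [0,0,0]
    - [0,0,0]
    - [0,0,0]
    - [0,0,0]

```text
t: 39.6
tool_pos: [0.5524, -0.3273, 0.1341]
tcp_rot: [-0.417, 1.57, -0.562]
ft_force: [1.1, 0.2, 5.3]
finger_gap: 0.343
```

Request:
carry_out:
  gripper: [1,1,1,1,1,1,1,1]
  xyz:
    - [-0.004,0,0]
    - [-0.015,0,0]
    - [-0.04,0,0]
    - [-0.075,0,0]
    - [-0.11,0,0]
    - [-0.14,0,0]
    - [-0.155,0,0]
    - [-0.16,0,0]
  rotation:
    - [0,0,0]
    - [0,0,0]
    - [0,0,0]
    - [0,0,0]
    - [0,0,0]
    - [0,0,0]
    - [0,0,0]
    - [0,0,0]

```text
t: 40.4
tool_pos: [0.5525, -0.3273, 0.2955]
tcp_rot: [-0.104, 1.569, -0.249]
ft_force: [0.0, 1.3, -1.8]
finger_gap: 0.344
```

```bash
python3 go.py .5997 .0478 .284 8.3
python3 - <<'E'
from workcell import eyes
from h import *
for n in("scene",):
    d=eyes.read_camera(n); c=(250,100)
    x=d["img"][c[1]-100:c[1]+75,c[0]-100:c[0]+100]; cv2.imwrite(f"pics/{n}19.png",cv2.resize(x,None,fx=3,fy=3,interpolation=cv2.INTER_CUBIC))
E
```

```text
t 40.40 pos [ 0.5525 -0.3273  0.2955] phi 8.30 tilt 0.12 gap 0.344 F [ 0.   1.3 -1.8]
shift [ 0.0114  0.378  -0.0075] rot [0.0001 0.0021 0.0002]
```

View pics/scene19.png

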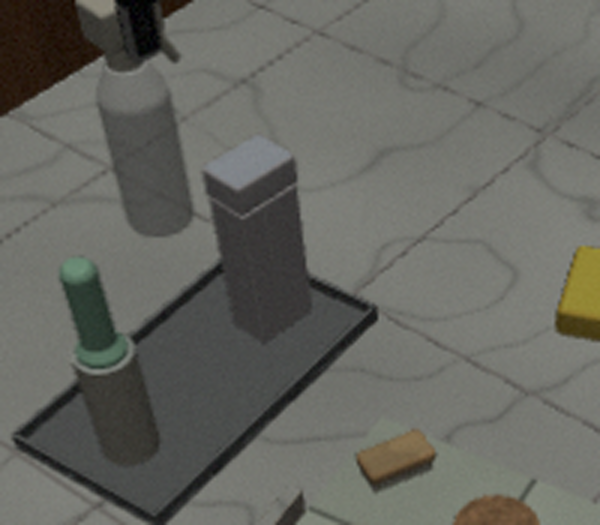

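Request:
carry_out:
  gripper: [1,1,1,1,1,1,1,1]
  xyz:
    - [0,0.015,0]
    - [0,0.05,-0.001]
    - [0,0.095,-0.002]
    - [0,0.142,-0.003]
    - [0,0.189,-0.004]
    - [0,0.236,-0.005]
    - [0,0.283,-0.006]
    - [0,0.325,-0.007]
  rotation:
    - [0,0,0]
    - [0,0,0]
    - [0,0,0]
    - [0,0,0]
    - [0,0,0]
    - [0,0,0]
    - [0,0,0]
    - [0,0,0]

```text
t: 41.25
tool_pos: [0.5913, -0.0009, 0.2923]
tcp_rot: [-2.995, 1.569, -3.139]
ft_force: [0.9, -0.5, -1.4]
finger_gap: 0.346
```

Request:
carry_out:
  gripper: [1,1,1,1,1,1,1,1]
  xyz:
    - [0,0.025,0]
    - [0,0.042,-0.001]
    - [0.01,0.052,-0.001]
    - [0.03,0.053,-0.001]
    - [0.05,0.053,-0.001]
    - [0.065,0.053,-0.001]
    - [0.07,0.053,-0.001]
    - [0.07,0.053,-0.001]
  rotation:
    - [0,0,0]
    - [0,0,0]
    - [0,0,0]
    - [0,0,0]
    - [0,0,0]
    - [0,0,0]
    - [0,0,0]
    - [0,0,0]

```text
t: 42.05
tool_pos: [0.5985, 0.0474, 0.2231]
tcp_rot: [-2.535, 1.569, -2.68]
ft_force: [-0.2, 0.4, -0.8]
finger_gap: 0.341
```

```bash
python3 go.py .5997 .0478 .1441 8.3
```

```text
t 42.05 pos [0.5985 0.0474 0.2231] phi 8.36 tilt 0.08 gap 0.341 F [-0.2  0.4 -0.8]
shift [0.079  0.0006 0.0012] rot [-0.001  -0.0011  0.0008]
```

Request:
carry_out:
  gripper: [1,1,1,1,1,1,1,1]
  xyz:
    - [0.005,0.0005,0.001]
    - [0.02,0.0005,0.001]
    - [0.04,0.0005,0.001]
    - [0.058,0.0005,0.001]
    - [0.068,0.0005,0.001]
    - [0.073,0.0005,0.001]
    - [0.075,0.0005,0.001]
    - [0.075,0.0005,0.001]
  rotation:
    - [0,0,0]
    - [0,0,0]
    - [0,0,0]
    - [0,0,0]
    - [0,0,0]
    - [0,0,0]
    - [0,0,0]
    - [0,0,0]

```text
t: 42.85
tool_pos: [0.6002, 0.0484, 0.1491]
tcp_rot: [0.267, 1.57, 0.122]
ft_force: [0.2, -0.5, -1.1]
finger_gap: 0.344
```

```bash
python3 go.py .5997 .0478 .1441 8.3
python3 - <<'E'
from workcell import eyes
from h import *
for n in("scene",):
    d=eyes.read_camera(n); c=(340,150)
    x=d["img"][c[1]-75:c[1]+75,c[0]-100:c[0]+100]; cv2.imwrite(f"pics/{n}20.png",cv2.resize(x,None,fx=3,fy=3,interpolation=cv2.INTER_CUBIC))
E
```

```text
t 42.85 pos [0.6002 0.0484 0.1491] phi 8.30 tilt 0.03 gap 0.344 F [ 0.2 -0.5 -1.1]
shift [ 0.005  -0.0007 -0.0004] rot [-0.      0.0005 -0.0001]
```

View pics/scene20.png

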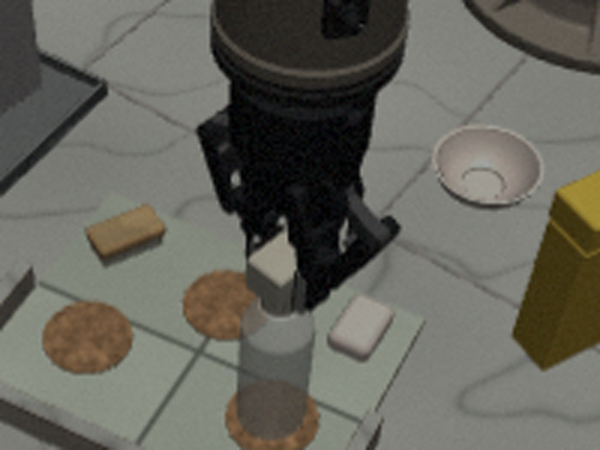

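Request:
carry_out:
  gripper: [1,1,1,1,1,1,1,1]
  xyz:
    - [0.001,-0.0005,0]
    - [0.002,-0.0005,0]
    - [0.003,-0.0005,0]
    - [0.004,-0.0005,0]
    - [0.005,-0.0005,0]
    - [0.0055,-0.0005,0]
    - [0.0055,-0.0005,0]
    - [0.0055,-0.0005,0]
  rotation:
    - [0,0,0]
    - [0,0,0]
    - [0,0,0]
    - [0,0,0]
    - [0,0,0]
    - [0,0,0]
    - [0,0,0]
    - [0,0,0]

```text
t: 43.7
tool_pos: [0.6002, 0.0479, 0.1441]
tcp_rot: [0.655, 1.57, 0.509]
ft_force: [-3.3, -0.8, 12.5]
finger_gap: 0.339
```

Request:
carry_out:
  gripper: [0.4,0.2,0,-0.2,-0.5,-1,-1,-1]
  xyz:
    - [0,0,0]
    - [0,0,0]
    - [0,0,0]
    - [0,0,0]
    - [0,0,0]
    - [0,0,0]
    - [-0.005,0,0]
    - [-0.015,0,0]
  rotation:
    - [0,0,0]
    - [0,0,0]
    - [0,0,0]
    - [0,0,0]
    - [0,0,0]
    - [0,0,0]
    - [0,0,0]
    - [0,0,0]

```text
t: 44.5
tool_pos: [0.5995, 0.0479, 0.1583]
tcp_rot: [-2.643, 1.57, -2.788]
ft_force: [-0.9, 0.4, 0.4]
finger_gap: 1.0
```

Request:
carry_out:
  gripper: [-1,-1,-1,-1,-1,-1,-1,-1]
  xyz:
    - [-0.015,0,0]
    - [-0.035,0,0]
    - [-0.06,0,0]
    - [-0.08,0,0]
    - [-0.088,0,0]
    - [-0.09,0,0]
    - [-0.09,0,0]
    - [-0.09,0,0]
  rotation:
    - [0,0,0]
    - [0,0,0]
    - [0,0,0]
    - [0,0,0]
    - [0,0,0]
    - [0,0,0]
    - [0,0,0]
    - [0,0,0]

```text
t: 45.3
tool_pos: [0.5994, 0.048, 0.2475]
tcp_rot: [-2.714, 1.57, -2.859]
ft_force: [-0.2, 0.2, 0.3]
finger_gap: 1.001
```

```bash
python3 go.py .4645 -.331 .23 7.02
python3 - <<'E'
from workcell import eyes
from h import *
for n in("scene",):
    d=eyes.read_camera(n); c=(340,150)
    x=d["img"][c[1]-75:c[1]+75,c[0]-100:c[0]+100]; cv2.imwrite(f"pics/{n}21.png",cv2.resize(x,None,fx=3,fy=3,interpolation=cv2.INTER_CUBIC))
E
```

```text
t 45.30 pos [0.5994 0.048  0.2475] phi 8.30 tilt 0.07 gap 1.001 F [-0.2  0.2  0.3]
shift [ 0.0178 -0.3945 -0.0788] rot [-0.0223 -0.0011  0.0005]
```

View pics/scene21.png

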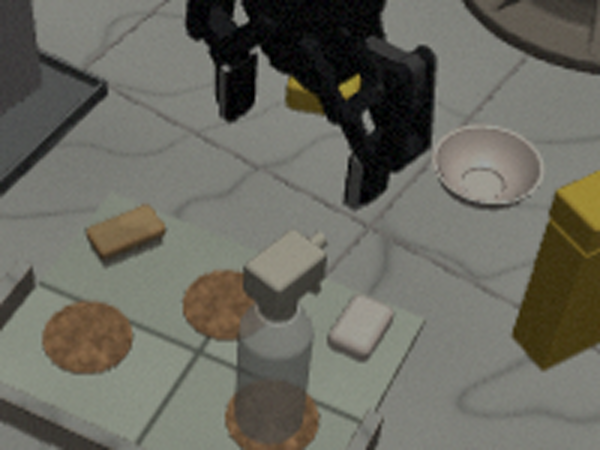

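Run:
```python
from h import *
from workcell import eyes
from scipy.optimize import minimize
cur=eyes.read_camera("scene"); np.savez("scene21.npz",**cur)
for nm,d in(("0",dict(np.load("scene0.npz"))),("1",dict(np.load("scene1.npz"))),("now",cur)):
    P=cloud(d);m=(P[...,2]>.172)&(P[...,2]<.186)&(P[...,1]>.015)&(P[...,1]<.085)&(P[...,0]>.55)&(P[...,0]<.65)&(d["img"].min(2)>95)
    v,u=np.where(m);W=np.array([onz(d,a,b,.179)[:2] for a,b in zip(u,v)]);r=cv2.minAreaRect((W*1000).astype(np.float32))
    print(nm,len(u),u.min(),u.max(),v.min(),v.max(),W.mean(0).round(4),r)
    x=d["img"][140:240,300:370];cv2.imwrite(f"pics/sp_{nm}.png",cv2.resize(x,None,fx=5,fy=5,interpolation=cv2.INTER_CUBIC))
a=cv2.imread("pics/sp_0.png");b=cv2.imread("pics/sp_now.png");cv2.imwrite("pics/sp.png",np.hstack([a,b]))
```

```text
0 303 323 349 151 171 [0.5989 0.0494] ((595.53564453125, 49.56782531738281), (28.397090911865234, 51.555503845214844), 81.42826080322266)
1 304 323 349 151 171 [0.5988 0.0494] ((595.4832763671875, 49.575714111328125), (28.397090911865234, 51.44977569580078), 81.42826080322266)
now 304 322 348 152 171 [0.6011 0.048 ] ((597.6948852539062, 48.09540939331055), (28.373960494995117, 51.062049865722656), 82.23009490966797)
```

View pics/sp.png

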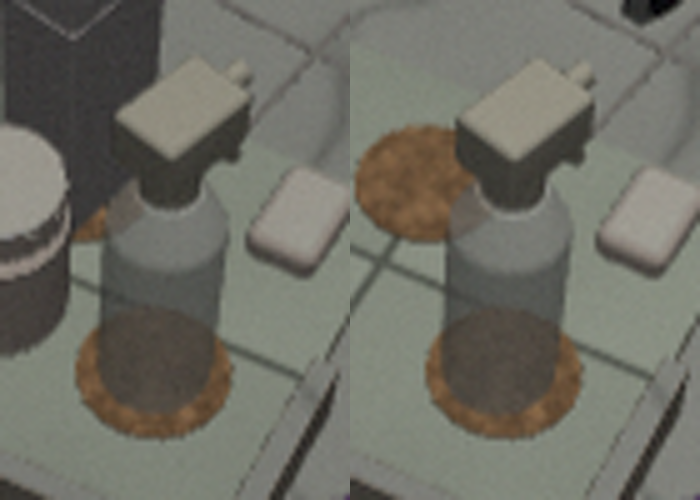

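Request:
carry_out:
  gripper: [-1,-1,-1,-1,-1,-1,-1,-1]
  xyz:
    - [0,-0.02,-0.004]
    - [0,-0.06,-0.012]
    - [0,-0.107,-0.021]
    - [0,-0.154,-0.031]
    - [0,-0.201,-0.04]
    - [0,-0.248,-0.05]
    - [0,-0.295,-0.059]
    - [0,-0.342,-0.068]
  rotation:
    - [0,0,0]
    - [0,0,0]
    - [-0.01,0,0]
    - [-0.01,0,0]
    - [-0.02,0,0]
    - [-0.022,0,0]
    - [-0.022,0,0]
    - [-0.022,0,0]

```text
t: 46.2
tool_pos: [0.4816, -0.2827, 0.2482]
tcp_rot: [2.201, 1.571, 2.078]
ft_force: [0.6, 0.5, 0.8]
finger_gap: 0.996
```

```bash
python3 go.py .4643 -.331 .21 7.02
```

```text
t 46.20 pos [ 0.4816 -0.2827  0.2482] phi 7.06 tilt 0.01 gap 0.996 F [0.6 0.5 0.8]
shift [ 0.0382 -0.0501 -0.0112] rot [-0.0006 -0.0001 -0.0002]
```

Request:
carry_out:
  gripper: [-1,-1,-1,-1,-1,-1,-1,-1]
  xyz:
    - [0,-0.025,-0.006]
    - [0,-0.04,-0.009]
    - [0.005,-0.048,-0.011]
    - [0.015,-0.05,-0.011]
    - [0.03,-0.05,-0.011]
    - [0.038,-0.05,-0.011]
    - [0.038,-0.05,-0.011]
    - [0.038,-0.05,-0.011]
  rotation:
    - [0,0,0]
    - [0,0,0]
    - [0,0,0]
    - [0,0,0]
    - [0,0,0]
    - [0,0,0]
    - [0,0,0]
    - [0,0,0]

```text
t: 47.0
tool_pos: [0.4663, -0.3284, 0.2101]
tcp_rot: [3.132, 1.57, 3.01]
ft_force: [0.2, -0.5, 0.5]
finger_gap: 1.002
```

```bash
python3 go.py .4643 -.331 .123 7.02;  python3 - <<'E'
from workcell import eyes
from h import *
for n in("scene",):
    d=eyes.read_camera(n); c=(250,100)
    x=d["img"][c[1]-100:c[1]+75,c[0]-100:c[0]+100]; cv2.imwrite(f"pics/{n}22.png",cv2.resize(x,None,fx=3,fy=3,interpolation=cv2.INTER_CUBIC))
E
```

```text
t 47.00 pos [ 0.4663 -0.3284  0.2101] phi 6.99 tilt 0.04 gap 1.002 F [ 0.2 -0.5  0.5]
shift [ 0.0871 -0.0028 -0.0016] rot [ 0.0005 -0.0007 -0.    ]
```

View pics/scene22.png

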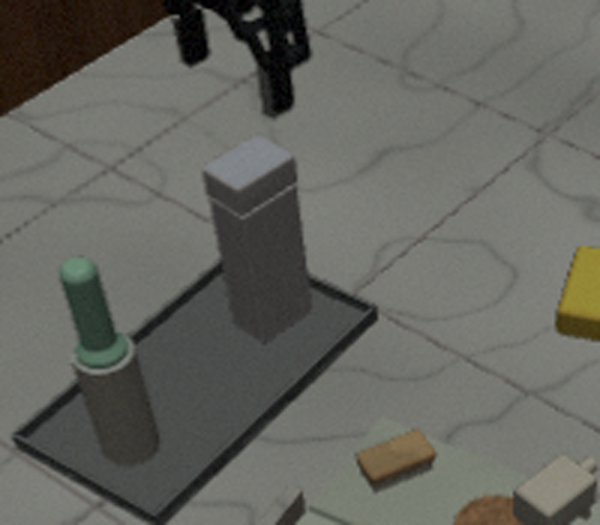

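Request:
carry_out:
  gripper: [-1,-1,-1,-1,-1,-1,-1,-1]
  xyz:
    - [0,-0.003,-0.0015]
    - [0.01,-0.003,-0.0015]
    - [0.03,-0.003,-0.0015]
    - [0.055,-0.003,-0.0015]
    - [0.077,-0.003,-0.0015]
    - [0.087,-0.003,-0.0015]
    - [0.087,-0.003,-0.0015]
    - [0.087,-0.003,-0.0015]
  rotation:
    - [0,0,0]
    - [0,0,0]
    - [0,0,0]
    - [0,0,0]
    - [0,0,0]
    - [0,0,0]
    - [0,0,0]
    - [0,0,0]

```text
t: 47.85
tool_pos: [0.4645, -0.3321, 0.1239]
tcp_rot: [-0.788, 1.57, -0.911]
ft_force: [0.5, -0.2, -0.7]
finger_gap: 0.998
```

Request:
carry_out:
  gripper: [-0.6,-0.3,-0.1,0,0.1,0.3,1,1]
  xyz:
    - [0,0,0]
    - [0,0,0]
    - [0,0,0]
    - [0,0,0]
    - [0,0,0]
    - [0,0,0]
    - [0,0,0]
    - [0,0,0]
  rotation:
    - [0,0,0]
    - [0,0,0]
    - [0,0,0]
    - [0,0,0]
    - [0,0,0]
    - [0,0,0]
    - [0,0,0]
    - [0,0,0]

```text
t: 48.65
tool_pos: [0.4647, -0.3318, 0.124]
tcp_rot: [0.01, 1.57, -0.112]
ft_force: [0.1, 1.7, 9.7]
finger_gap: 0.49
```

Request:
carry_out:
  gripper: [1,1,1,1,1,1,1,1]
  xyz:
    - [-0.004,0,0]
    - [-0.015,0,0]
    - [-0.04,0,0]
    - [-0.065,0,0]
    - [-0.085,0,0]
    - [-0.097,0,0]
    - [-0.1,0,0]
    - [-0.1,0,0]
  rotation:
    - [0,0,0]
    - [0,0,0]
    - [0,0,0]
    - [0,0,0]
    - [0,0,0]
    - [0,0,0]
    - [0,0,0]
    - [0,0,0]

```text
t: 49.45
tool_pos: [0.4643, -0.3316, 0.2233]
tcp_rot: [0.319, 1.57, 0.196]
ft_force: [-0.2, -0.3, -1.6]
finger_gap: 0.485
```

```bash
python3 go.py .5405 -.0378 .223 7.02
```

```text
t 49.45 pos [ 0.4643 -0.3316  0.2233] phi 7.02 tilt 0.02 gap 0.485 F [-0.2 -0.3 -1.6]
shift [0.0004 0.3009 0.0397] rot [-0.0001  0.0003 -0.0001]
```

Request:
carry_out:
  gripper: [1,1,1,1,1,1,1,1]
  xyz:
    - [0,0.012,0.001]
    - [0,0.042,0.005]
    - [0,0.08,0.01]
    - [0,0.12,0.016]
    - [0,0.16,0.021]
    - [0,0.2,0.026]
    - [0,0.24,0.032]
    - [0,0.27,0.036]
  rotation:
    - [0,0,0]
    - [0,0,0]
    - [0,0,0]
    - [0,0,0]
    - [0,0,0]
    - [0,0,0]
    - [0,0,0]
    - [0,0,0]

```text
t: 50.25
tool_pos: [0.5329, -0.0646, 0.2224]
tcp_rot: [3.085, 1.569, 2.964]
ft_force: [0.5, -0.6, -2.6]
finger_gap: 0.483
```

Request:
carry_out:
  gripper: [1,1,1,1,1,1,1,1]
  xyz:
    - [0,0.02,0.003]
    - [0,0.028,0.004]
    - [0.01,0.031,0.004]
    - [0.03,0.031,0.004]
    - [0.05,0.031,0.004]
    - [0.065,0.031,0.004]
    - [0.07,0.031,0.004]
    - [0.07,0.031,0.004]
  rotation:
    - [0,0,0]
    - [0,0,0]
    - [0,0,0]
    - [0,0,0]
    - [0,0,0]
    - [0,0,0]
    - [0,0,0]
    - [0,0,0]

```text
t: 51.05
tool_pos: [0.5401, -0.0388, 0.1524]
tcp_rot: [-2.647, 1.569, -2.771]
ft_force: [0.7, -0.2, -1.7]
finger_gap: 0.487
```

```bash
python3 go.py .5405 -.0378 .133 7.02;  python3 - <<'E'
from workcell import eyes
from h import *
for n in("scene",):
    d=eyes.read_camera(n); c=(320,130)
    x=d["img"][c[1]-75:c[1]+100,c[0]-100:c[0]+100]; cv2.imwrite(f"pics/{n}23.png",cv2.resize(x,None,fx=3,fy=3,interpolation=cv2.INTER_CUBIC))
E
```

```text
t 51.05 pos [ 0.5401 -0.0388  0.1524] phi 7.12 tilt 0.11 gap 0.487 F [ 0.7 -0.2 -1.7]
shift [0.0194 0.0011 0.0003] rot [-0.0017 -0.0017  0.0009]
```

View pics/scene23.png

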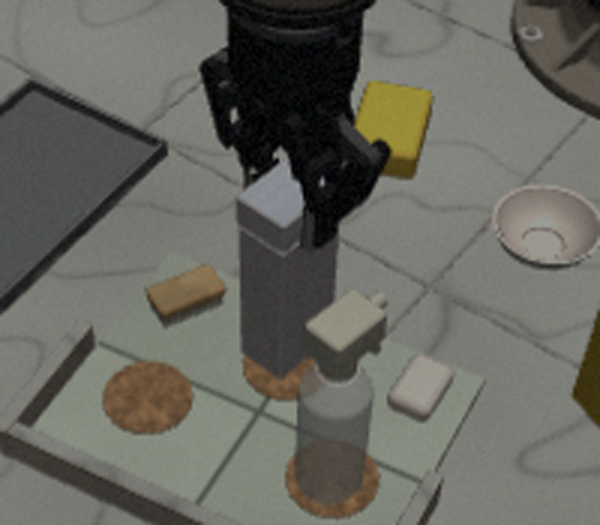

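Request:
carry_out:
  gripper: [1,1,1,1,1,1,1,1]
  xyz:
    - [0.004,0.0005,0]
    - [0.009,0.0005,0]
    - [0.013,0.0005,0]
    - [0.016,0.0005,0]
    - [0.018,0.0005,0]
    - [0.0195,0.0005,0]
    - [0.0195,0.0005,0]
    - [0.0195,0.0005,0]
  rotation:
    - [0,0,0]
    - [0,0,0]
    - [0,0,0]
    - [0,0,0]
    - [0,0,0]
    - [0,0,0]
    - [0,0,0]
    - [0,0,0]

```text
t: 51.9
tool_pos: [0.5412, -0.0374, 0.134]
tcp_rot: [0.149, 1.57, 0.026]
ft_force: [0.1, 0.6, 1.3]
finger_gap: 0.485
```

```bash
python3 go.py .5405 -.0378 .133 7.02
```

```text
t 51.90 pos [ 0.5412 -0.0374  0.134 ] phi 7.04 tilt 0.03 gap 0.485 F [0.1 0.6 1.3]
shift [ 0.001  -0.0005 -0.0006] rot [-0.0004  0.0005 -0.0001]
```

Request:
carry_out:
  gripper: [1,1,1,0.3,0,-0.2,-0.5,-0.8]
  xyz:
    - [0.0005,-0.0005,-0.0005]
    - [0.001,-0.0005,-0.0005]
    - [0.001,-0.0005,-0.0005]
    - [0.001,-0.0005,-0.0005]
    - [0.001,-0.0005,-0.0005]
    - [0.001,-0.0005,-0.0005]
    - [0.001,-0.0005,-0.0005]
    - [0.001,-0.0005,-0.0005]
  rotation:
    - [0,0,0]
    - [0,0,0]
    - [0,0,0]
    - [0,0,0]
    - [0,0,0]
    - [0,0,0]
    - [0,0,0]
    - [0,0,0]

```text
t: 52.7
tool_pos: [0.5402, -0.0379, 0.1327]
tcp_rot: [-2.57, 1.57, -2.693]
ft_force: [-0.1, 0.1, -0.1]
finger_gap: 0.891
```

Request:
carry_out:
  gripper: [-1,-1,-1,-1,-1,-1,-1,-1]
  xyz:
    - [0,0,0]
    - [-0.005,0,0]
    - [-0.02,0,0]
    - [-0.045,0,0]
    - [-0.07,0,0]
    - [-0.09,0,0]
    - [-0.1,0,0]
    - [-0.1,0,0]
  rotation:
    - [0,0,0]
    - [0,0,0]
    - [0,0,0]
    - [0,0,0]
    - [0,0,0]
    - [0,0,0]
    - [0,0,0]
    - [0,0,0]

```text
t: 53.5
tool_pos: [0.5409, -0.0378, 0.2339]
tcp_rot: [0.424, 1.569, 0.301]
ft_force: [0.0, 0.6, -0.0]
finger_gap: 0.998
```

```bash
python3 go.py .641 -.322 .236 7.6;  python3 - <<'E'
from workcell import eyes
from h import *
for n in("scene",):
    d=eyes.read_camera(n); c=(320,130);np.savez("scene24.npz",**d)
    x=d["img"][c[1]-75:c[1]+100,c[0]-100:c[0]+100]; cv2.imwrite(f"pics/{n}24.png",cv2.resize(x,None,fx=3,fy=3,interpolation=cv2.INTER_CUBIC))
E
```

```text
t 53.50 pos [ 0.5409 -0.0378  0.2339] phi 7.03 tilt 0.12 gap 0.998 F [ 0.   0.6 -0. ]
shift [-0.0021 -0.2699  0.1341] rot [ 0.01    0.0019 -0.0009]
```

View pics/scene24.png

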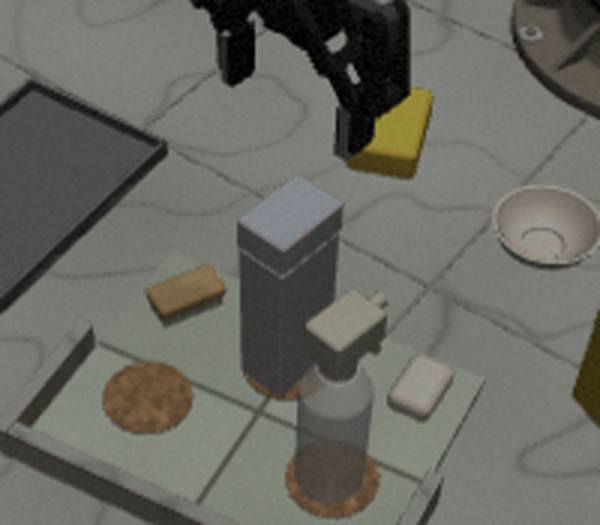

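Tin is back at its coaster. Now the lint roller.

Request:
carry_out:
  gripper: [-1,-1,-1,-1,-1,-1,-1,-1]
  xyz:
    - [-0.002,-0.015,0.008]
    - [-0.002,-0.055,0.027]
    - [-0.002,-0.1,0.05]
    - [-0.002,-0.143,0.071]
    - [-0.002,-0.187,0.093]
    - [-0.002,-0.229,0.114]
    - [-0.002,-0.257,0.128]
    - [-0.002,-0.27,0.134]
  rotation:
    - [0,0,0]
    - [0,0,0]
    - [0,0,0]
    - [0.01,0,0]
    - [0.01,0,0]
    - [0.01,0,0]
    - [0.01,0,0]
    - [0.01,0,0]

```text
t: 54.35
tool_pos: [0.6395, -0.3255, 0.2326]
tcp_rot: [-2.727, 1.568, -2.863]
ft_force: [-1.4, -0.2, 0.3]
finger_gap: 0.998
```

Request:
carry_out:
  gripper: [-1,-1,-1,-1,-1,-1,-1,-1]
  xyz:
    - [0,0,0]
    - [0.005,0,0]
    - [0.01,0,0]
    - [0.015,0,0]
    - [0.02,0,0]
    - [0.02,0,0]
    - [0.02,0,0]
    - [0.02,0,0]
  rotation:
    - [0,0,0]
    - [0,0,0]
    - [0,0,0]
    - [0,0,0]
    - [0,0,0]
    - [0,0,0]
    - [0,0,0]
    - [0,0,0]

```text
t: 55.15
tool_pos: [0.6404, -0.3222, 0.2151]
tcp_rot: [-0.324, 1.57, -0.457]
ft_force: [-0.1, 0.3, -0.7]
finger_gap: 1.001
```

```bash
python3 go.py .641 -.322 .1355 7.6
```

```text
t 55.15 pos [ 0.6404 -0.3222  0.2151] phi 7.61 tilt 0.02 gap 1.001 F [-0.1  0.3 -0.7]
shift [0.0796 0.0003 0.0006] rot [-0.0002  0.0003  0.0001]
```

Request:
carry_out:
  gripper: [-1,-1,-1,-1,-1,-1,-1,-1]
  xyz:
    - [0,0,0.0005]
    - [0.01,0,0.0005]
    - [0.03,0,0.0005]
    - [0.05,0,0.0005]
    - [0.07,0,0.0005]
    - [0.0795,0,0.0005]
    - [0.0795,0,0.0005]
    - [0.0795,0,0.0005]
  rotation:
    - [0,0,0]
    - [0,0,0]
    - [0,0,0]
    - [0,0,0]
    - [0,0,0]
    - [0,0,0]
    - [0,0,0]
    - [0,0,0]

```text
t: 55.95
tool_pos: [0.6409, -0.3226, 0.1358]
tcp_rot: [-0.697, 1.57, -0.83]
ft_force: [0.3, -0.6, 0.3]
finger_gap: 0.999
```

Request:
carry_out:
  gripper: [-0.6,-0.2,0.1,0.25,0.4,0.6,1,1]
  xyz:
    - [0,0,0]
    - [0,0,0]
    - [0,0,0]
    - [0,0,0]
    - [0,0,0]
    - [0,0,0]
    - [0,0,0]
    - [0,0,0]
  rotation:
    - [0,0,0]
    - [0,0,0]
    - [0,0,0]
    - [0,0,0]
    - [0,0,0]
    - [0,0,0]
    - [0,0,0]
    - [0,0,0]

```text
t: 56.75
tool_pos: [0.641, -0.3221, 0.1357]
tcp_rot: [0.405, 1.57, 0.272]
ft_force: [0.2, 0.3, 6.1]
finger_gap: 0.288
```

Request:
carry_out:
  gripper: [1,1,1,1,1,1,1,1]
  xyz:
    - [-0.004,0,0]
    - [-0.015,0,0]
    - [-0.04,0,0]
    - [-0.065,0,0]
    - [-0.085,0,0]
    - [-0.097,0,0]
    - [-0.1,0,0]
    - [-0.1,0,0]
  rotation:
    - [0,0,0]
    - [0,0,0]
    - [0,0,0]
    - [0,0,0]
    - [0,0,0]
    - [0,0,0]
    - [0,0,0]
    - [0,0,0]

```text
t: 57.55
tool_pos: [0.6407, -0.3222, 0.2352]
tcp_rot: [1.891, 1.571, 1.758]
ft_force: [-0.3, -0.4, -2.7]
finger_gap: 0.288
```

```bash
python3 go.py .627 -.1006 .236 7.6
python3 - <<'E'
from workcell import eyes
from h import *
for n in("scene",):
    d=eyes.read_camera(n); c=(230,110)
    x=d["img"][c[1]-100:c[1]+75,c[0]-100:c[0]+100]; cv2.imwrite(f"pics/{n}25.png",cv2.resize(x,None,fx=3,fy=3,interpolation=cv2.INTER_CUBIC))
E
```

```text
t 57.55 pos [ 0.6407 -0.3222  0.2352] phi 7.61 tilt 0.00 gap 0.288 F [-0.3 -0.4 -2.7]
shift [-0.0007  0.2178 -0.0429] rot [-0.0002 -0.     -0.0001]
```

View pics/scene25.png

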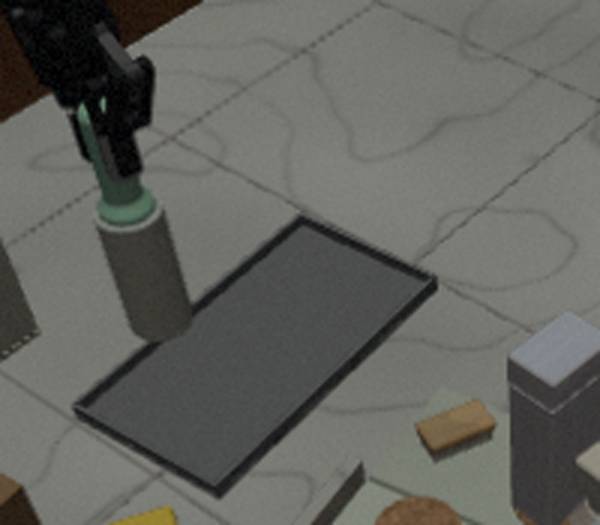

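Request:
carry_out:
  gripper: [1,1,1,1,1,1,1,1]
  xyz:
    - [0,0.008,-0.002]
    - [0,0.03,-0.006]
    - [0,0.07,-0.014]
    - [0,0.115,-0.023]
    - [0,0.16,-0.032]
    - [0,0.195,-0.039]
    - [0,0.213,-0.042]
    - [0,0.218,-0.043]
  rotation:
    - [0,0,0]
    - [0,0,0]
    - [0,0,0]
    - [0,0,0]
    - [0,0,0]
    - [0,0,0]
    - [0,0,0]
    - [0,0,0]

```text
t: 58.4
tool_pos: [0.6267, -0.0967, 0.2345]
tcp_rot: [2.587, 1.569, 2.458]
ft_force: [0.1, -0.8, -1.1]
finger_gap: 0.29
```

Request:
carry_out:
  gripper: [1,1,1,1,1,1,1,1]
  xyz:
    - [0,0,0]
    - [0.01,0,0]
    - [0.03,0,0]
    - [0.05,0,0]
    - [0.066,0,0]
    - [0.077,0,0]
    - [0.08,0,0]
    - [0.08,0,0]
  rotation:
    - [0,0,0]
    - [0,0,0]
    - [0,0,0]
    - [0,0,0]
    - [0,0,0]
    - [0,0,0]
    - [0,0,0]
    - [0,0,0]

```text
t: 59.2
tool_pos: [0.627, -0.1009, 0.1551]
tcp_rot: [-2.364, 1.57, -2.497]
ft_force: [-1.1, -0.2, -1.0]
finger_gap: 0.288
```

```bash
python3 go.py .627 -.1006 .1457 7.6
python3 - <<'E'
from workcell import eyes
from h import *
for n in("scene",):
    d=eyes.read_camera(n); c=(270,150)
    x=d["img"][c[1]-75:c[1]+75,c[0]-100:c[0]+100]; cv2.imwrite(f"pics/{n}26.png",cv2.resize(x,None,fx=3,fy=3,interpolation=cv2.INTER_CUBIC))
E
```

```text
t 59.20 pos [ 0.627  -0.1009  0.1551] phi 7.64 tilt 0.03 gap 0.288 F [-1.1 -0.2 -1. ]
shift [ 0.0094  0.0003 -0.    ] rot [-0.0007 -0.0003  0.0003]
```

View pics/scene26.png

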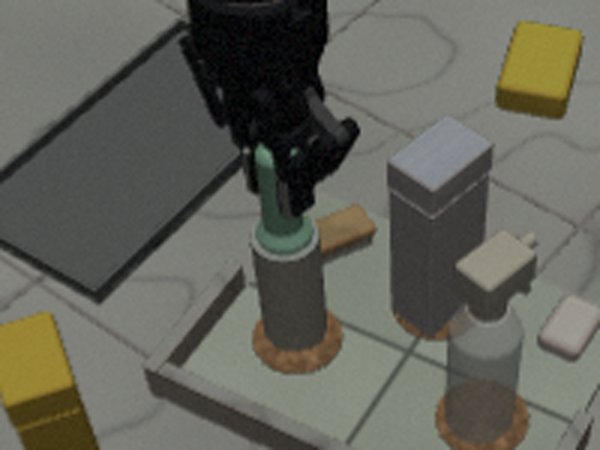

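Request:
carry_out:
  gripper: [1,1,1,1,1,1,1,1]
  xyz:
    - [0.002,0,0]
    - [0.004,0,0]
    - [0.006,0,0]
    - [0.0075,0,0]
    - [0.009,0,0]
    - [0.0095,0,0]
    - [0.0095,0,0]
    - [0.0095,0,0]
  rotation:
    - [0,0,0]
    - [0,0,0]
    - [0,0,0]
    - [0,0,0]
    - [0,0,0]
    - [0,0,0]
    - [0,0,0]
    - [0,0,0]

```text
t: 60.05
tool_pos: [0.627, -0.1005, 0.1458]
tcp_rot: [-2.383, 1.571, -2.516]
ft_force: [-0.8, 0.8, -1.1]
finger_gap: 0.286
```

Request:
carry_out:
  gripper: [1,1,1,1,0.4,0.2,0,-0.3]
  xyz:
    - [0.0005,0,0]
    - [0.001,0,0]
    - [0.001,0,0]
    - [0.001,0,0]
    - [0.001,0,0]
    - [0.001,0,0]
    - [0.001,0,0]
    - [0.001,0,0]
  rotation:
    - [0,0,0]
    - [0,0,0]
    - [0,0,0]
    - [0,0,0]
    - [0,0,0]
    - [0,0,0]
    - [0,0,0]
    - [0,0,0]

```text
t: 60.85
tool_pos: [0.6269, -0.1005, 0.1447]
tcp_rot: [-2.756, 1.57, -2.889]
ft_force: [-0.7, 1.1, 0.5]
finger_gap: 0.645
```

Request:
carry_out:
  gripper: [-0.6,-1,-1,-1,-1,-1,-1,-1]
  xyz:
    - [0,0,0]
    - [0,0,0]
    - [-0.005,0,0]
    - [-0.02,0,0]
    - [-0.045,0,0]
    - [-0.075,0,0]
    - [-0.105,0,0]
    - [-0.12,0,0]
  rotation:
    - [0,0,0]
    - [0,0,0]
    - [0,0,0]
    - [0,0,0]
    - [0,0,0]
    - [0,0,0]
    - [0,0,0]
    - [0,0,0]

```text
t: 61.65
tool_pos: [0.6278, -0.1011, 0.2686]
tcp_rot: [0.137, 1.567, 0.004]
ft_force: [0.1, -0.1, 0.6]
finger_gap: 0.999
```

Request:
carry_out:
  gripper: [-1,-1,-1,-1,-1,-1,-1,-1]
  xyz:
    - [0,-0.02,0]
    - [0,-0.06,0]
    - [0,-0.1,0]
    - [0,-0.145,0]
    - [0,-0.19,0]
    - [0,-0.22,0]
    - [0,-0.24,0]
    - [0,-0.24,0]
  rotation:
    - [0,0,0]
    - [0,0,0]
    - [0,0,0]
    - [0,0,0]
    - [0,0,0]
    - [0,0,0]
    - [0,0,0]
    - [0,0,0]

```text
t: 62.45
tool_pos: [0.5936, -0.3419, 0.2652]
tcp_rot: [-1.742, 1.569, -1.879]
ft_force: [-0.1, 0.2, -0.4]
finger_gap: 0.998
```

```bash
python3 go.py
python3 - <<'E'
from workcell import eyes
from h import *
for n in("scene","top"):
    d=eyes.read_camera(n); np.savez(n+"27.npz",**d)
    cv2.imwrite(f"pics/{n}27.png",d["img"])
E
```

```text
t 62.45 pos [ 0.5936 -0.3419  0.2652] phi 7.87 tilt 0.09 gap 0.998 F [-0.1  0.2 -0.4]
```

View pics/scene27.png

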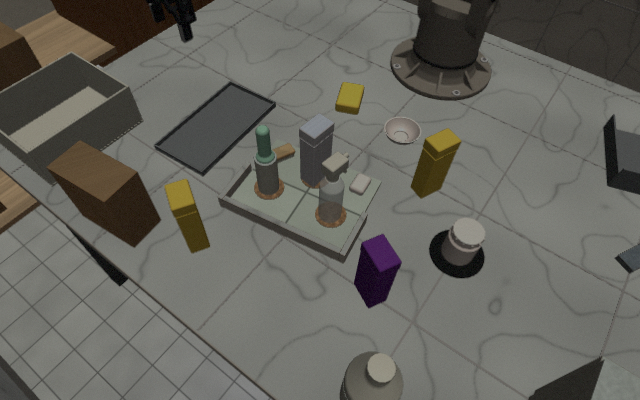

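View pics/top27.png

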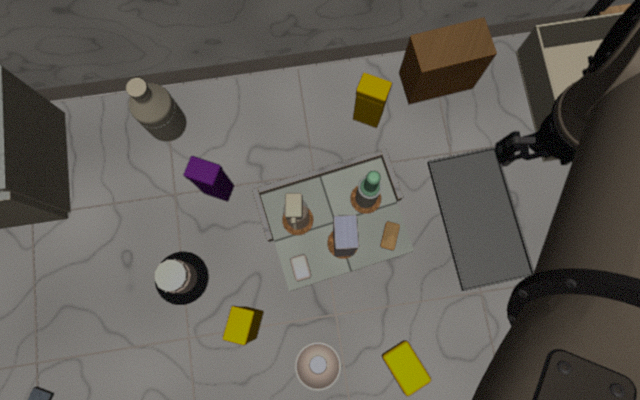

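Everything is back in place; I'll check the offsets in both views before handing in.

Run:
```python
from h import *
co={"top":{"a":(.602,.0467),"b":(.5397,-.0388),"c":(.6252,-.1011)},"scene":{"a":(.6043,.0475),"b":(.5407,-.0375),"c":(.6265,-.1)}}
def top(d,P,c,z,r,minv):
    m=(abs(P[...,2]-z)<.006)&(np.hypot(P[...,0]-c[0],P[...,1]-c[1])<r)&(d["img"].max(2)>minv)
    v,u=np.where(m);W=np.array([onz(d,a,b,z)[:2] for a,b in zip(u,v)]); rc=cv2.minAreaRect((W*1000).astype(np.float32)); return len(u),W.mean(0).round(4),np.round(rc[0],1),np.round(rc[1],1),round(rc[2],1)
for n in("top","scene"):
    for f in("0","27"):
        d=dict(np.load(n+f+".npz"));P=cloud(d)
        print(n,f,"tin",top(d,P,co[n]["b"],.17,.05,110)); print(n,f,"spray",top(d,P,co[n]["a"],.179,.05,100)); print(n,f,"lint",top(d,P,co[n]["c"],.189,.03,80))
        if f=="27": print("jar",top(d,P,(.5215,.3),.087,.05,110))
    a,b=[np.load(n+f+".npz")["img"] for f in("0","27")]
    s=(slice(160,260),slice(265,395)) if n=="top" else (slice(105,235),slice(240,360))
    cv2.imwrite(f"pics/{n}cmp.png",np.hstack([cv2.resize(i[s],None,fx=3,fy=3,interpolation=cv2.INTER_CUBIC) for i in(a,b)]))
```

```text
top 0 tin (766, array([ 0.5396, -0.0392]), array([539.7, -39.2]), array([41.1, 58.9]), 85.2)
top 0 spray (404, array([0.5957, 0.0476]), array([591.9,  48.7]), array([28.2, 52. ]), 81.3)
top 0 lint (152, array([ 0.6247, -0.1008]), array([ 624.6, -100.7]), array([23.4, 23.2]), 16.3)
top 27 tin (763, array([ 0.5401, -0.0393]), array([540.2, -39.3]), array([40.8, 58.8]), 84.5)
top 27 spray (425, array([0.5988, 0.0461]), array([595.3,  46.7]), array([28.4, 52.2]), 81.8)
top 27 lint (152, array([ 0.6255, -0.1011]), array([ 625.4, -101.1]), array([23.9, 23. ]), 34.9)
jar (777, array([0.5201, 0.2983]), array([519.5, 298.9]), array([59.3, 58.1]), 81.2)
scene 0 tin (447, array([ 0.542 , -0.0375]), array([541.5, -37.5]), array([40.5, 58.5]), 85.2)
scene 0 spray (309, array([0.5992, 0.0494]), array([595.7,  49.5]), array([28.7, 52. ]), 82.2)
scene 0 lint (106, array([ 0.6285, -0.0989]), array([628.6, -98.8]), array([25.1, 22. ]), 74.6)
scene 27 tin (446, array([ 0.5423, -0.0376]), array([542.2, -37.7]), array([40.6, 58.3]), 84.8)
scene 27 spray (304, array([0.601, 0.048]), array([597.9,  48.1]), array([28.4, 51.5]), 82.2)
scene 27 lint (109, array([ 0.6293, -0.0995]), array([ 628.9, -100. ]), array([23.3, 24.1]), 37.4)
jar (661, array([0.5226, 0.3003]), array([522.2, 300. ]), array([56.5, 57.7]), 37.0)
```

View pics/topcmp.png

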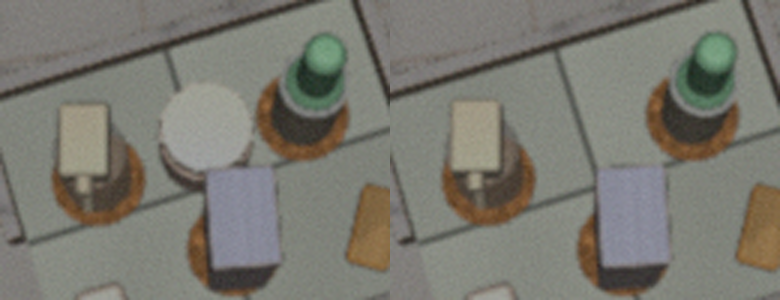

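View pics/scenecmp.png

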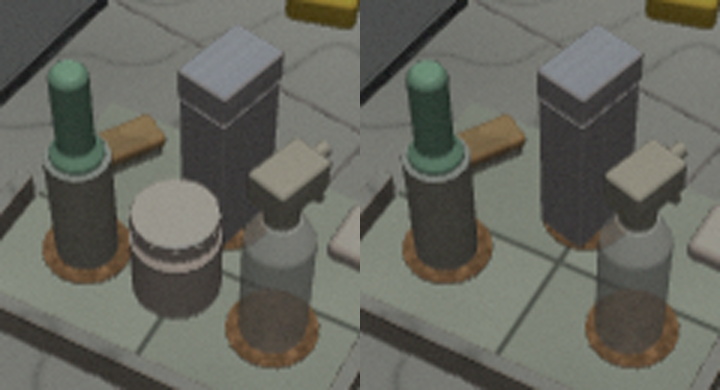

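```bash
python3 -c "
from workcell import r
import numpy as np
print(np.abs(r.observe()['joint_vel']).max()); print(r.hand_in())"
```

```text
0.02511445132002691
the job is handed in; nothing more can be done
None
```

I carried out the task in the order asked and handed it in at about 62.5 s of the 144 s allowed. I stood the lint roller, tin and spray bottle on the grey tray, then moved the jar to the rubber mat. After that I put the spray bottle, tin and lint roller back on their own coasters. I did not touch the look-alikes.

I took last pictures from both cameras with the gripper open and clear. All four objects were upright and released:

| Object | Where it stands | Measured offset |
|---|---|---|
| Jar | Mat | within about 1–1.5 mm of the middle |
| Tin | Near coaster | within about 1 mm of its starting position |
| Lint roller | Right coaster | within about 1.5 mm of its starting position |
| Spray bottle | Left coaster | about 3 mm from where it first stood, about 2 mm from the coaster's middle |

- **Camera disagreement:** the two cameras differed from each other by about 2–3 mm in absolute position. I used their mean, except that the spray bottle's distance to its coaster's middle was judged within each view.
- **Forces:** wrist-force readings stayed under 20 N wherever I read them, which was only at the end of each move.
- **Failed checks:** none.

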